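# Index the clay printer's nozzle turret and lock it with its pin

## Task

Turn the nozzle turret by its upright handle one click anticlockwise (seen from above), so that its drilled arm stands between the plates of the fork. Then take the full-length, full-thickness locking pin from the stand and guide it down through the fork's upper plate, the turret arm and the lower plate without forcing it, keeping hold of it until its collar is down, and leave it upright with the collar flush on the upper plate. Leave the other two pins in the stand and everything else on the bench where it is.

Things in the scene. Friction and masses are not known exactly. Their poses are not given: they have to be found in the camera images.
- turret (a joint): rad, growing anticlockwise seen from above. Detents at -1.047, 0 and +1.047; it starts in or near -1.047; the next position, one click anticlockwise, is 0. End stops at +-1.12. Turning it to the next detent takes at most about 2 N at the handle; left within 0.3 rad of a detent it is drawn into it, to within about 0.02 rad.
- turret_axis (a point): point on the vertical turret axis, 76 mm above the table; its axes are those of the fixed station, the fork lies towards its +y. Turret: five arms on a hub, tops of the arms 76 mm above the table. The grey cap on the hub is 40 mm wide and reaches 123 mm; three nozzle holders (30 to 34 mm wide, 75 mm from the axis) reach 88 mm.
- turret_handle (a point): centre of the turret's upright handle, a round black post, 16 mm in diameter, gripped from 82 to 130 mm above the table; this point is at 108 mm, 75 mm from the turret axis. At joint value j the direction from axis to handle is 4.189 + j rad, anticlockwise from the x of turret_axis (at the start it points about to -x). It turns with the turret.
- lock_hole (a point): centre of the upper mouth of the hole in the turret's only drilled arm, 75 mm from the axis: a vertical 14 mm through hole with a 2 mm chamfer in 8 mm steel, upper face 76 mm above the table. In line with the fork's holes when the joint reads 0.
- fork_top (a point): centre of the mouth of the hole in the fork's upper plate, 105 mm above the table. Fixed aluminium fork: two plates 44 mm wide, 10 mm thick, tops at 105 and 40 mm, each with a vertical 14 mm through hole with a 2 mm chamfer, in line; the drilled arm passes between them. Its post stands 30 to 50 mm beyond the hole, away from the turret axis, no higher than 105 mm.
- lock_pin_knob (a point): centre of the locking pin's black round knob, 16 mm in diameter, 40 mm tall (own z along the pin, upwards), 26 mm above the collar's underside. Below the collar (28 mm wide, 6 mm thick): steel shank 12 mm in diameter, 85 mm long with an 8 mm taper at the tip. About 80 to 155 g. It hangs by its collar in one of the stand's holes.
- lock_pin_collar (a point): centre of the underside of the locking pin's collar (its own z along the pin, upwards)
- lock_pin_tip (a point): lower end of the locking pin's shank, 85 mm below the underside of the collar
- lock_pin: the locking pin; origin at the centre of the underside of its collar
- pin_stand: fixed plywood stand, 200 mm long (its own x), 44 mm wide, its top 100 mm above the table, origin at the centre of its underside. Three 14 mm holes at -62, 0 and +62 mm along its x hold three pins by their collars, in any order; the shanks hang freely below the 10 mm top board.
- short_pin_knob (a point): centre of the knob of the short pin, a bystander: like the locking pin, but with a 45 mm shank and a knob only 20 mm tall. Leave it in the stand.
- thin_pin_knob (a point): centre of the knob of the thin pin, a bystander: as long as the locking pin, but with an 8 mm shank and a knob 11 mm in diameter. Leave it in the stand.
- slip_bottle: white plastic bottle, 52 mm wide, 140 mm tall, standing between the pin stand and the turret station; origin at the centre of its underside. Bystander, loose.
- bisque_cup: terracotta cup, 60 mm wide, 75 mm tall, standing close beside the pin stand; origin at the centre of its underside. Bystander, loose.
- clamp_black: black spring clamp lying flat, about 110 x 45 x 18 mm; origin at its pivot on the table. Bystander, loose.
- clamp_blue: blue spring clamp lying flat, about 110 x 45 x 18 mm; origin at its pivot on the table. Bystander, loose.
- flower_ring: flower-shaped fired terracotta ring, about 120 mm across, 30 mm tall; origin at the centre of its underside. Bystander, loose.
- spare_nozzle: loose grey plastic nozzle, 22 mm wide, 32 mm tall, standing on a corner of the station's base plate; origin at the centre of its underside. Bystander, loose.
- wrench: steel wrench, 150 mm long, lying along its own x. Bystander, loose.
- slip_brush: brush, 120 mm long, lying along its own x. Bystander, loose.
- station: the whole fixed station with the turret; origin on the turret axis at table height, axes as turret_axis. Flat base plate 12 mm thick, from -100 to +100 mm in its x, from -100 to +130 mm in its y. Fixed to the table.
Things that resemble listed ones, but are neither listed nor needed, are in the scene too. What is shaped like the lock_pin but green, pink or turquoise is not meant.

How it is judged (in metres and radians):
On the way, in this order (a step that is already met when the one before it is completed fails the run):
1. the turret stands at the next detent (within 0.07 rad), with the locking pin not yet in the fork (value of joint turret between -0.07 and 0.07 rad and (horizontal distance between lock_pin_tip and fork_top above 0.02 m or height (world z) of lock_pin_tip above 0.105 m)), for 0.3 s.
2. the locking pin has entered the fork's upper plate (horizontal distance between lock_pin_tip and fork_top below 0.006 m and height (world z) of lock_pin_tip below 0.098 m), for 0.05 s.
At the end, for the whole second after the job is handed in: The turret stands at its next detent (joint within 0.07 rad of 0) and the locking pin is through all three holes: collar and tip within 4 mm of the fork hole's axis, collar within 3 mm of resting on the fork's upper plate, pin upright within 0.06 rad, at rest and released (value of joint turret between -0.07 and 0.07 rad and horizontal distance between each of lock_pin_collar, lock_pin_tip and fork_top below 0.004 m and height (world z) of lock_pin_collar between 0.102 and 0.108 m and angle between lock_pin_collar's own z axis and vertical below 0.06 rad and linear speed of lock_pin below 0.02 m/s); the robot touches nothing.
It fails at once if the turret is turned past the next position (value of joint turret above 0.6 rad).
It fails at once if the locking pin is forced: pressed on the station with more than 60 N (contact force between lock_pin and station above 60 N).
It fails at once if the locking pin is let fall (faster than 0.5 m/s out of the grip) (linear speed of lock_pin above 0.5 m/s and contact force between lock_pin and the fingers below 0.01 N).
It fails at once if another pin is moved by more than 30 mm (distance of any of short_pin_knob, thin_pin_knob from where it was at the start of the episode above 0.03 m).
It fails at once if a bystander is moved by more than 40 mm (distance of any of slip_bottle, bisque_cup, clamp_black, clamp_blue, flower_ring, spare_nozzle, wrench, slip_brush from where it was at the start of the episode above 0.04 m).
It also fails if it takes over 72 s, if anything falls off the work surface, if the arm or the gripper's body presses on something with over 40 N, if the wrist force passes 120 N, or if a joint passes its speed limit or range.

## Robot

A 6-joint arm with a two-finger parallel gripper is mounted at the origin on the work surface. World frame = base frame: x ahead of the robot, y to its left, z up, the work surface at z = 0. Lengths are in mm, angles in rad, forces in N, time in s.
With the tool pointing down it reaches from about 350 to 775 mm from the base axis. Payload 7.3 kg.
Tool frame: the origin (TCP) lies between the finger pads; the fingertips stand tcp_to_tips ahead of it and the grasp point (between the pads) lies 5 mm behind it (tcp_to_tips is the distance from the TCP to the fingertips, in mm); z points along the fingers, x is the direction in which the jaws open and shut, and the axes are right-handed (so a half turn about z gives the same grasp; the last joint's range is limited). The gripper opens to 92 mm and grips with 3 to 60 N. Pads are 19 mm wide; open, the fingers measure 130 mm over their backs; the gripper's body (75 mm by 190 mm) begins 47 mm behind the grasp point.
Start: joints at [1.181, 0.342, 1.524, -0, 1.275, -0.146], TCP at [126.714, 509.497, 240.741] pointing down, gripper open.
Joint ranges: [-2.53, 2.53], [-0.77, 2.02], [0.04, 2.7], [-1, 4.14], [0.28, 2.66], [-3.11, 3.11]. Speed limits (rad/s): [2.57, 2.57, 3.14, 3.14, 3.14, 3.14].

## Interface

Orientations are given as [roll, pitch, yaw] about the fixed x, y, z axes, in that order (R = Rz(yaw) Ry(pitch) Rx(roll)).
In Python, from plant import * gives the robot as it stands.
- The arm moves only by the tool drive_tool, never from a script. Its argument "deltas" is a list of rows, each an object of numbers: "hand": the gripper's target within -1 to 1 (shut at 1, half-way at 0, fully open at -1); "tx", "ty", "tz": the shift along the tool's x, y, z each as a share of 4 cm, from -1 to 1; "wx", "wy", "wz": the turn, a rotation vector about the tool's x, y, z each as a share of 5 degrees, from -1 to 1. In form: [{"hand": .., "tx": .., "ty": .., "tz": .., "wx": .., "wy": .., "wz": ..}, ...]. A call has 1 to 20 rows; each row shifts and turns the commanded pose from where the row before left it, along the tool's axes as they then stand; what a row does not reach is not made up. A row lasts 1/12 s, in which the tool goes at most 41.7 mm and 7.16 degrees, less where a joint would pass 70% of its speed; a pose out of reach is approached as far as the arm can. A call with a number of a shift or a turn outside -1 to 1 is refused whole. A call with a gripper value outside its range is refused whole. The fingers move at their own pace and stop on an object; the grip force is fixed at half the most. Time passes only in rows, so rows that do not move let the fingers close. It gives the time, the measured TCP pose, the force and the opening at its end, in the units of the state.
- get_obs(): the state, without advancing time (a new reading comes with each control period).
- capture(name): name is "scene" or "top" or "wrist"; returns the picture (420x560x3 uint8, red, green, blue); there is no depth.
- camera_model(name): a dict with "fx", "fy", "cx", "cy" (pixels), "D" ([k1, k2, p1, p2, k3] as OpenCV has them; the pictures are not rectified), "rvec" (rotation vector, rad) and "tvec" (3), from world to camera coordinates, as OpenCV has them. Camera axes: x right, y down, z forward; pixel columns grow to the right and rows downward; lengths in mm; the calibration is good to about 2 mm. A picture is of the moment at which its call begins: read the wrist's pose just before it. camera_model takes no time and is no camera call; for the wrist camera it gives the pose at the moment of the call.
- close_job(): hands the job in, once; it reports no verdict.
The state is a dict: "time": time; "joint_positions": joint angles; "dq": joint speeds; "tau": joint torques, N m; "tool_pos": TCP position; "tcp_rot": TCP orientation; "contact_force": force on the tool from outside, world axes, zero at the start; "moment": the same for the moment, N m; "grip_width": finger opening in mm.
Only numpy, scipy, OpenCV 4.12 (cv2) and the standard library are available. Lean on these libraries where they do the work, as an engineer would, in place of code of your own. Each camera call takes 0.05 s, during which the arm holds its last target.

## Working session

There is one attempt and no reset: what is moved stays moved. The work goes in short steps, Python scripts to look and compute and a tool call to move; the robot and the scene stay as the last step left them, time stands still between calls to the robot, and variables do not carry over. Pictures are saved under pics/ and viewed, and the job is handed in when it is done.

Besides the shell and the picture viewer there is one more tool, called after "Call:" as name(argument=value, ...), one argument or row to a line, values as JSON. drive_tool: Moves the arm, as the interface text tells. Its arguments: {"type":"object","properties":{"deltas":{"type":"array","items":{"type":"object","properties":{"hand":{"type":"number"},"tx":{"type":"number"},"ty":{"type":"number"},"tz":{"type":"number"},"wx":{"type":"number"},"wy":{"type":"number"},"wz":{"type":"number"}}}}},"required":["deltas"]}

```bash
mkdir -p pics; ls; python3 - <<'E'
from plant import *
import cv2
o=get_obs();print(o)
for n in("scene","top","wrist"):
    print(n,camera_model(n))
    im=capture(n);cv2.imwrite(f"pics/{n}0.png",im[:,:,::-1])
E
```

```text
pics
{'time': 0.0, 'joint_positions': array([ 1.18098896e+00,  3.42712596e-01,  1.52508191e+00,  1.60777032e-05,
        1.27540820e+00, -1.45975432e-01]), 'dq': array([-0.00106378, -0.00050045,  0.00137703, -0.00248405,  0.00061226,
        0.00033858]), 'tau': array([ 2.26739146e-03, -4.31240058e+01, -2.44221085e+01,  7.18840118e-02,
        5.58195356e-02, -1.22707065e-04]), 'tool_pos': array([126.5477963 , 509.08929235, 240.02757017]), 'tcp_rot': array([-3.14134325e+00,  1.59068991e-03,  1.32695989e+00]), 'contact_force': array([-0.11946573,  0.45605679, -0.20752525]), 'moment': array([-0.04796353,  0.02305964, -0.0229884 ]), 'grip_width': 91.86136199439495}
scene {'fx': 401.4226059105834, 'fy': 401.4226059105834, 'cx': 272.71106693520494, 'cy': 210.45399844426086, 'D': array([0.01249179, 0.        , 0.        , 0.        , 0.        ]), 'rvec': array([ 2.04790449,  0.71190555, -0.38462277]), 'tvec': array([-462.33863325, -107.81954035, 1380.70043964])}
top {'fx': 407.7735250779132, 'fy': 407.7735250779132, 'cx': 271.99060073071666, 'cy': 207.24805990604682, 'D': array([-0.0538934,  0.       ,  0.       ,  0.       ,  0.       ]), 'rvec': array([ 2.15527087, -2.2011394 ,  0.08604934]), 'tvec': array([  2.41026982, 581.24630554, 997.81564682])}
wrist {'fx': 331.19231459557255, 'fy': 331.19231459557255, 'cx': 279.4439882859662, 'cy': 207.11058293277117, 'D': array([-0.05625422,  0.        ,  0.        ,  0.        ,  0.        ]), 'rvec': array([-2.30392706, -1.8034438 , -0.23555011]), 'tvec': array([-525.00718941,  -32.31472532,  388.56788251])}
```

View pics/scene0.png

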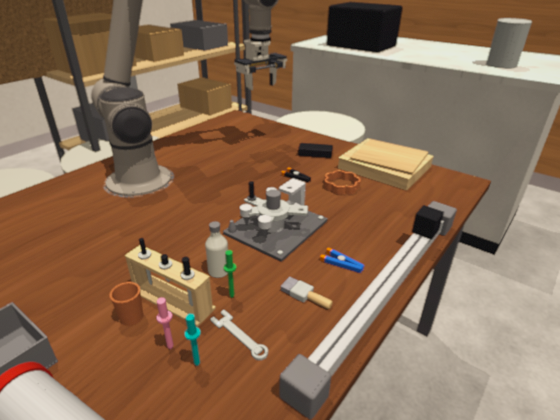

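View pics/top0.png

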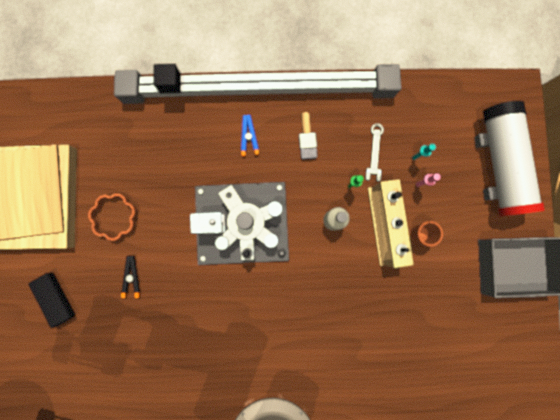

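View pics/wrist0.png

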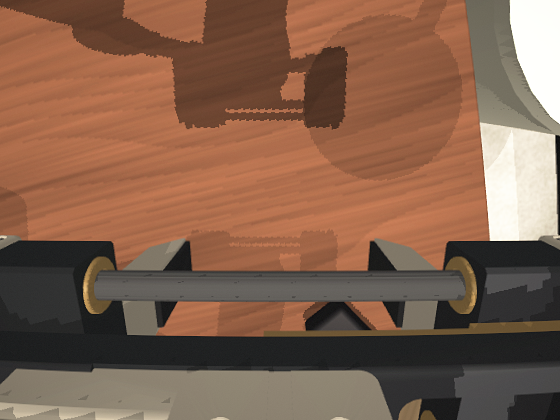

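Top view: station around (243,222), fork at (207,223), handle ~(247,253), stand around (397,223) with pins at (393,197), (397,223), (402,250). I'll enlarge these.

```bash
python3 - <<'E'
import cv2
t=cv2.imread("pics/top0.png");s=cv2.imread("pics/scene0.png")
cv2.imwrite("pics/c1.png",cv2.resize(t[175:275,185:300],None,fx=6,fy=6,interpolation=cv2.INTER_CUBIC))
cv2.imwrite("pics/c2.png",cv2.resize(t[165:285,310:450],None,fx=5,fy=5,interpolation=cv2.INTER_CUBIC))
cv2.imwrite("pics/c3.png",cv2.resize(s[210:340,100:260],None,fx=4.5,fy=4.5,interpolation=cv2.INTER_CUBIC))
cv2.imwrite("pics/c4.png",cv2.resize(s[160:260,210:340],None,fx=6,fy=6,interpolation=cv2.INTER_CUBIC))
E
```

```text
(no output)
```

View pics/c1.png

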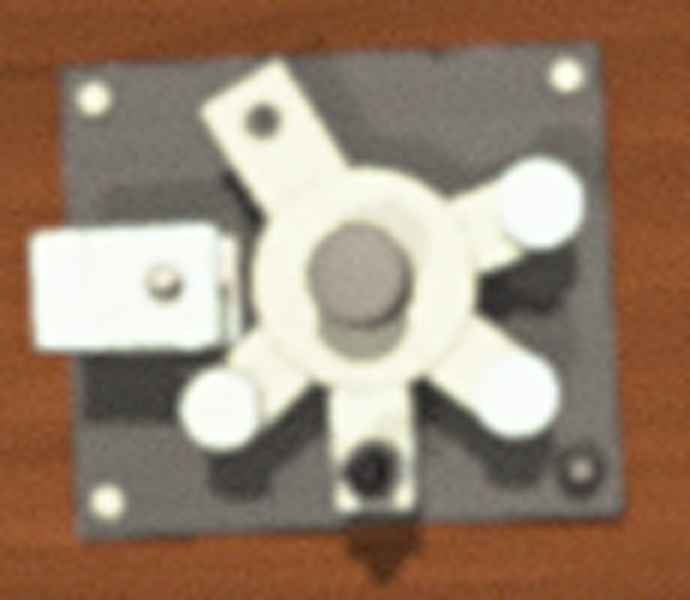

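View pics/c2.png

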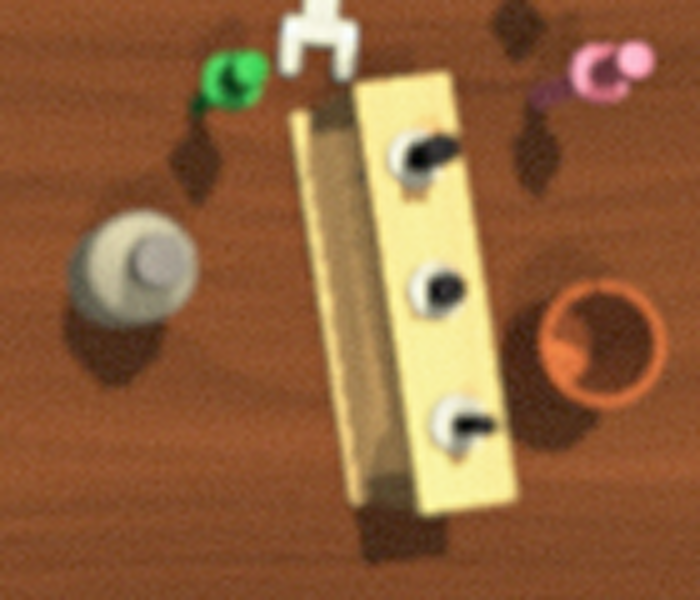

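View pics/c3.png

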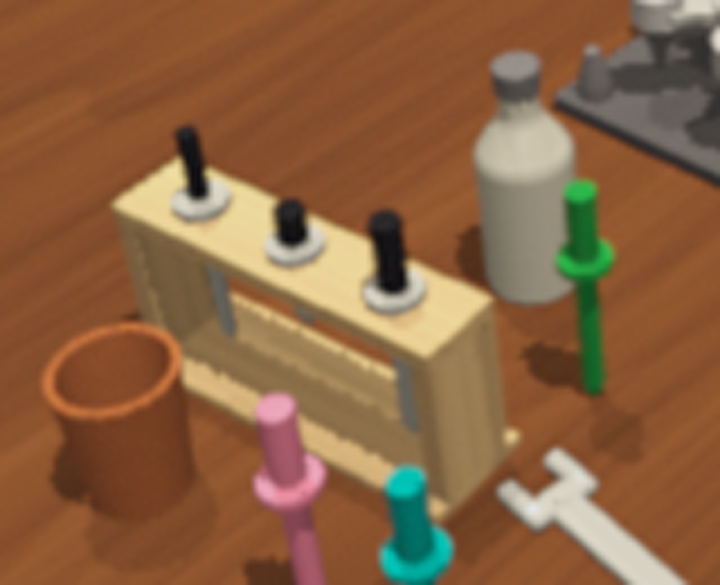

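View pics/c4.png

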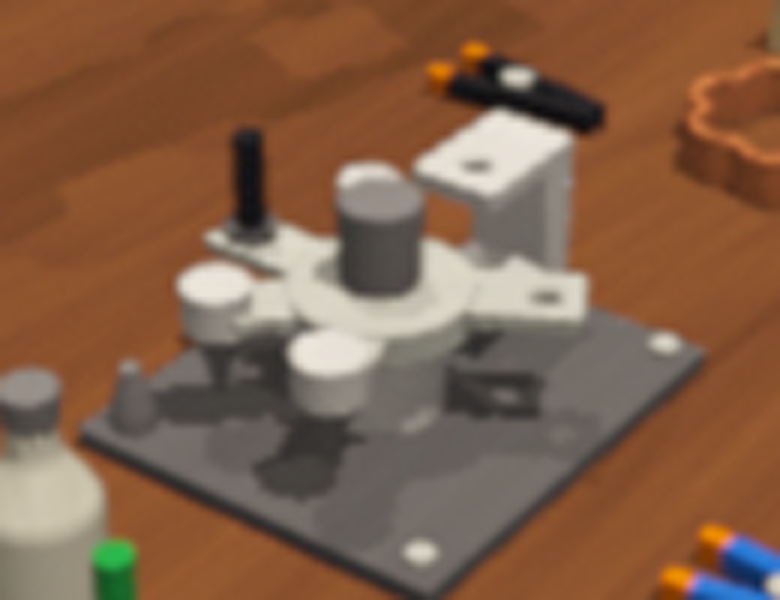

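Locking pin is the thick, long-knobbed one at the far (+x) end of the stand, collar at about (393,197). Now I'll locate the main points.

```bash
cat > h.py <<'E'
import numpy as np, cv2
def ray(cm,uv):
    K=np.array([[cm['fx'],0,cm['cx']],[0,cm['fy'],cm['cy']],[0,0,1]])
    p=cv2.undistortPoints(np.array([[uv]],float),K,cm['D'])[0,0]
    R=cv2.Rodrigues(cm['rvec'])[0]
    o=-R.T@cm['tvec']; d=R.T@np.array([p[0],p[1],1]); return o,d
def plane(cm,uv,z):
    o,d=ray(cm,uv); return o+d*(z-o[2])/d[2]
def proj(cm,P):
    K=np.array([[cm['fx'],0,cm['cx']],[0,cm['fy'],cm['cy']],[0,0,1]])
    return cv2.projectPoints(np.array(P,float).reshape(-1,1,3),cm['rvec'],cm['tvec'],K,cm['D'])[0][:,0]
E
python3 - <<'E'
from plant import *
from h import *
np.set_printoptions(precision=1,suppress=True)
T=camera_model("top");S=camera_model("scene")
c1=lambda u,v:(185+(u+.5)/6-.5,175+(v+.5)/6-.5)
c2=lambda u,v:(310+(u+.5)/5-.5,165+(v+.5)/5-.5)
c3=lambda u,v:(100+(u+.5)/4.5-.5,210+(v+.5)/4.5-.5)
c4=lambda u,v:(210+(u+.5)/6-.5,160+(v+.5)/6-.5)
for n,uv,z in [("cap",c1(358,273),123),("hub",c1(366,277),76),("handletop",c1(370,466),130),("fork",c1(164,283),105),("lockhole",c1(263,119),76),
 ("bp TL",c1(62,68),12),("bp TR",c1(598,43),12),("bp BL",c1(80,538),12),("bp BR",c1(622,513),12),
 ("pin top",c2(441,149),146),("pin collar",c2(415,158),106),("short top",c2(446,289),126),("short collar",c2(436,291),106),("thin top",c2(483,426),146),("thin collar",c2(459,424),106),
 ("stand TL",c2(355,84),100),("TR",c2(450,71),100),("BL",c2(424,515),100),("BR",c2(518,497),100),("bottle cap",c2(158,260),140),("cup",c2(603,343),75),("green top",c2(252,68),100)]:
  print("T",n,plane(T,uv,z)[:2])
for n,uv,z in [("cap",c4(380,196),123),("handletop",c4(249,135),130),("fork",c4(477,165),105),("lockhole",c4(547,297),76),
 ("pin top",c3(386,222),146),("pin collar",c3(393,287),106),("short collar",c3(294,241),106),("thin collar",c3(200,198),106),("thin top",c3(186,133),146),("bottle",c3(516,66),140),("cup",c3(113,367),75)]:
  print("S",n,plane(S,uv,z)[:2])
E
```

```text
T cap [545.3  53.2]
T hub [546.1  53.4]
T handletop [473.2  49.4]
T fork [543.9 129. ]
T lockhole [609.8  93.3]
T bp TL [640.9 185.7]
T bp TR [646.6 -42.4]
T bp BL [442.3 179.4]
T bp BR [448.3 -47.8]
T pin top [ 593.8 -289.8]
T pin collar [ 594.2 -289.9]
T short top [ 532.4 -295.4]
T short collar [ 532.4 -296.9]
T thin top [ 471.1 -302.9]
T thin collar [ 471.1 -304.9]
T stand TL [ 630.1 -265. ]
T TR [ 635.4 -310.1]
T BL [ 429.6 -288.7]
T BR [ 436.7 -332.8]
T bottle cap [ 547.6 -163. ]
T cup [ 506.9 -385.7]
T green top [ 638.6 -216.9]
S cap [548.4  51.6]
S handletop [475.1  48.3]
S fork [546.9 126.6]
S lockhole [612.9  91. ]
S pin top [ 599.5 -293.8]
S pin collar [ 596.6 -293.1]
S short collar [ 536.  -300.2]
S thin collar [ 475.2 -307.8]
S thin top [ 476.4 -308.3]
S bottle [ 551.7 -167. ]
S cup [ 509.  -386.5]
```

```bash
python3 - <<'E'
import plant
from h import *
print([k for k in dir(plant) if k[0]!='_'])
print(getattr(plant,'tcp_to_tips',None))
W=plant.camera_model("wrist");R=cv2.Rodrigues(W['rvec'])[0]
print("cam pos",-R.T@W['tvec'],"fwd",R[2],"right",R[0])
o=plant.get_obs();print(o['tool_pos'])
for uv in [(0,0),(560,0),(0,420),(560,420),(280,210)]: print(uv,plane(W,uv,100)[:2])
# tool frame offset
y=o['tcp_rot'][2];Rt=np.array([[np.cos(y),np.sin(y),0],[np.sin(y),-np.cos(y),0],[0,0,-1]])
print("cam in tool",Rt.T@(-R.T@W['tvec']-o['tool_pos']),"fwd",Rt.T@R[2])
E
```

```text
['Unreachable', 'camera_model', 'capture', 'close_job', 'get_obs', 'tcp_to_tips']
14.0
cam pos [ 59.13829452 526.72227685 383.17969667] fwd [ 0.25056883 -0.06301278 -0.96604589] right [ 0.24028963  0.97070073 -0.00099112]
[126.60374172 509.22827691 240.22721979]
(0, 0) [-89.9776567  330.51267228]
(560, 0) [ 18.87290787 769.88368584]
(0, 420) [305.08196529 127.37806394]
(560, 420) [462.41880791 765.5423473 ]
(280, 210) [135.28234056 508.09241588]
cam in tool [   0.69115371  -69.69324863 -142.95247689] fwd [-6.64450451e-04  2.58369707e-01  9.66045886e-01]
```

Call:
drive_tool(
  deltas=[
    {"hand": -1, "tx": -0.42, "ty": 0.78},
    {"hand": -1, "tx": -0.42, "ty": 0.78},
    {"hand": -1, "tx": -0.42, "ty": 0.78},
    {"hand": -1, "tx": -0.42, "ty": 0.78},
    {"hand": -1, "tx": -0.42, "ty": 0.78},
    {"hand": -1, "tx": -0.42, "ty": 0.78},
    {"hand": -1, "tx": -0.42, "ty": 0.78},
    {"hand": -1, "tx": -0.42, "ty": 0.78},
    {"hand": -1, "tx": -0.42, "ty": 0.78},
    {"hand": -1, "tx": -0.42, "ty": 0.78},
    {"hand": -1, "tx": -0.42, "ty": 0.78},
    {"hand": -1, "tx": -0.42, "ty": 0.78},
    {"hand": -1, "tx": -0.42, "ty": 0.78},
    {"hand": -1, "tx": -0.42, "ty": 0.78},
    {"hand": -1, "tx": -0.42, "ty": 0.78},
    {"hand": -1, "tx": -0.42, "ty": 0.78},
    {"hand": 0, "tx": -0.42, "ty": 0.78, "wz": -1},
    {"hand": 0, "wz": -1},
    {"hand": 0, "wz": -1},
    {"hand": 0},
  ],
)

```text
invalid input
```

```bash
python3 - <<'E'
from plant import *
from h import *
o=get_obs();print(o)
im=capture("wrist");cv2.imwrite("pics/w1.png",cv2.resize(im[:,:,::-1],None,fx=1.4,fy=1.4,interpolation=cv2.INTER_CUBIC))
import pickle;pickle.dump((o,camera_model("wrist")),open("w1.pkl","wb"))
E
```

```text
{'time': 0.15, 'joint_positions': array([ 1.18100229e+00,  3.42540380e-01,  1.52476594e+00, -4.05139964e-06,
        1.27537991e+00, -1.45994348e-01]), 'dq': array([ 0.00029332, -0.00205992, -0.00408964,  0.00052671, -0.00073719,
        0.00031771]), 'tau': array([ 1.40719603e-03, -4.31467795e+01, -2.44355714e+01,  7.17009790e-02,
        5.37459715e-02, -9.89530258e-05]), 'tool_pos': array([126.60374172, 509.22827691, 240.22721979]), 'tcp_rot': array([-3.14143740e+00,  1.08250761e-03,  1.32699790e+00]), 'contact_force': array([0.54645486, 0.38308844, 0.17732949]), 'moment': array([-0.01159742,  0.00465118,  0.01239261]), 'grip_width': 91.84435724428039}
```

View pics/w1.png

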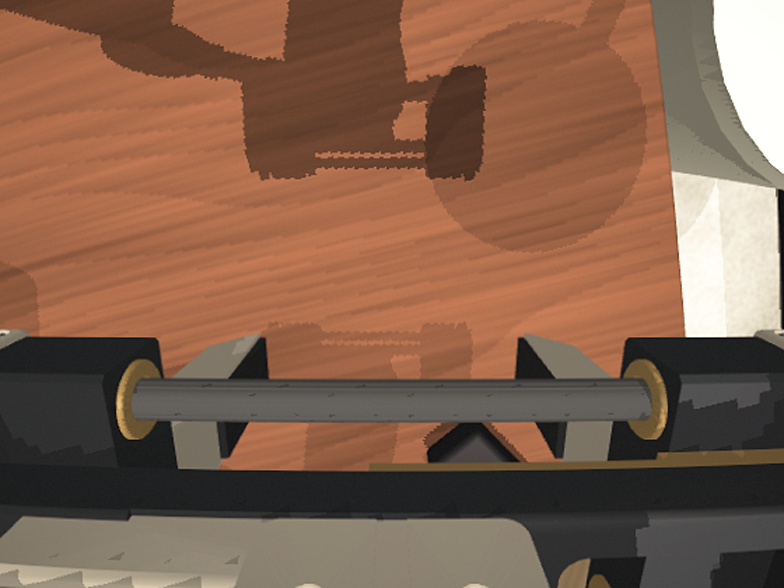

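The call was refused, so nothing moved. I'll give every field.

Call:
drive_tool(
  deltas=[
    {"hand": -1, "tx": -0.42, "ty": 0.78, "tz": 0, "wx": 0, "wy": 0, "wz": 0},
    {"hand": -1, "tx": -0.42, "ty": 0.78, "tz": 0, "wx": 0, "wy": 0, "wz": 0},
    {"hand": -1, "tx": -0.42, "ty": 0.78, "tz": 0, "wx": 0, "wy": 0, "wz": 0},
    {"hand": -1, "tx": -0.42, "ty": 0.78, "tz": 0, "wx": 0, "wy": 0, "wz": 0},
    {"hand": -1, "tx": -0.42, "ty": 0.78, "tz": 0, "wx": 0, "wy": 0, "wz": 0},
    {"hand": -1, "tx": -0.42, "ty": 0.78, "tz": 0, "wx": 0, "wy": 0, "wz": 0},
    {"hand": -1, "tx": -0.42, "ty": 0.78, "tz": 0, "wx": 0, "wy": 0, "wz": 0},
    {"hand": -1, "tx": -0.42, "ty": 0.78, "tz": 0, "wx": 0, "wy": 0, "wz": 0},
    {"hand": -1, "tx": -0.42, "ty": 0.78, "tz": 0, "wx": 0, "wy": 0, "wz": 0},
    {"hand": -1, "tx": -0.42, "ty": 0.78, "tz": 0, "wx": 0, "wy": 0, "wz": 0},
    {"hand": -1, "tx": -0.42, "ty": 0.78, "tz": 0, "wx": 0, "wy": 0, "wz": 0},
    {"hand": -1, "tx": -0.42, "ty": 0.78, "tz": 0, "wx": 0, "wy": 0, "wz": 0},
    {"hand": -1, "tx": -0.42, "ty": 0.78, "tz": 0, "wx": 0, "wy": 0, "wz": 0},
    {"hand": -1, "tx": -0.42, "ty": 0.78, "tz": 0, "wx": 0, "wy": 0, "wz": 0},
    {"hand": -1, "tx": -0.42, "ty": 0.78, "tz": 0, "wx": 0, "wy": 0, "wz": 0},
    {"hand": -1, "tx": -0.42, "ty": 0.78, "tz": 0, "wx": 0, "wy": 0, "wz": 0},
    {"hand": 0, "tx": -0.42, "ty": 0.78, "tz": 0, "wx": 0, "wy": 0, "wz": -1},
    {"hand": 0, "tx": 0, "ty": 0, "tz": 0, "wx": 0, "wy": 0, "wz": -1},
    {"hand": 0, "tx": 0, "ty": 0, "tz": 0, "wx": 0, "wy": 0, "wz": -1},
    {"hand": 0, "tx": 0, "ty": 0, "tz": 0, "wx": 0, "wy": 0, "wz": 0},
  ],
)

```text
time: 1.87
tool_pos: [572.7, 103.6, 240.0]
tcp_rot: [-3.14, -0.0, 1.591]
contact_force: [0.1, -0.2, 0.1]
grip_width: 69.4
```

```bash
cat > shot.py <<'E'
import sys,pickle
from plant import *
from h import *
n=sys.argv[1]; cam=sys.argv[2] if len(sys.argv)>2 else "wrist"
o=get_obs();M=camera_model(cam)
im=capture(cam);cv2.imwrite(f"pics/{n}raw.png",im[:,:,::-1]);cv2.imwrite(f"pics/{n}.png",cv2.resize(im[:,:,::-1],None,fx=1.4,fy=1.4,interpolation=cv2.INTER_CUBIC))
pickle.dump((o,M),open(n+".pkl","wb"))
np.set_printoptions(precision=4,suppress=True)
print(o['time'],o['tool_pos'],o['tcp_rot'],o['contact_force'],o['grip_width'])
E
python3 shot.py w2
```

```text
1.8667 [572.6905 103.5958 240.0453] [-3.1405 -0.0001  1.5906] [ 0.135  -0.2423  0.1398] 69.42364610486987
```

View pics/w2.png

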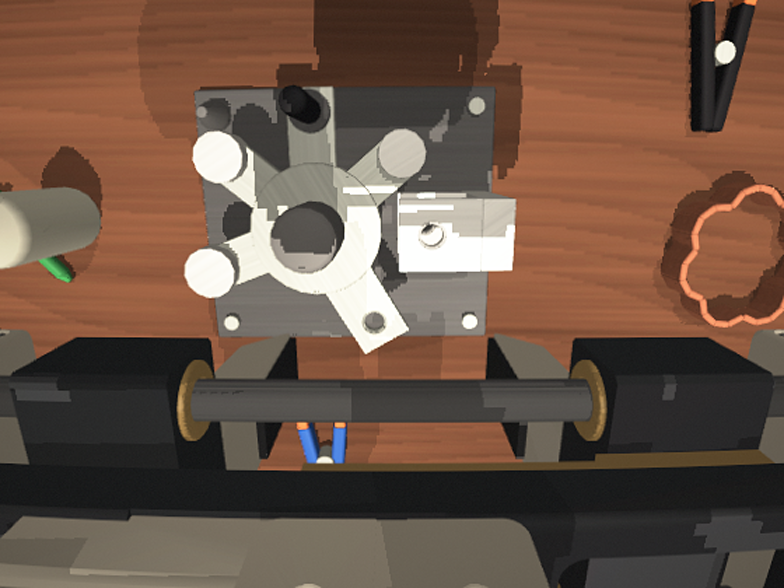

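Wrist view shows handle top at ~(291,98), fork hole at ~(432,234), cap ~(304,238), lock hole (374,321) (1.4x picture). Enlarging.

```bash
python3 - <<'E'
import cv2
t=cv2.imread("pics/w2raw.png")
cv2.imwrite("pics/c5.png",cv2.resize(t[140:200,270:350],None,fx=8,fy=8,interpolation=cv2.INTER_CUBIC))
cv2.imwrite("pics/c6.png",cv2.resize(t[50:130,180:260],None,fx=7,fy=7,interpolation=cv2.INTER_CUBIC))
cv2.imwrite("pics/c7.png",cv2.resize(t[130:250,170:300],None,fx=5,fy=5,interpolation=cv2.INTER_CUBIC))
E
```

```text
(no output)
```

View pics/c5.png

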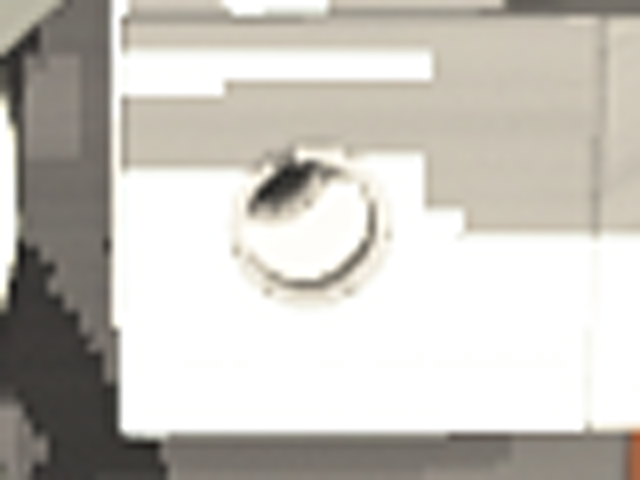

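View pics/c6.png

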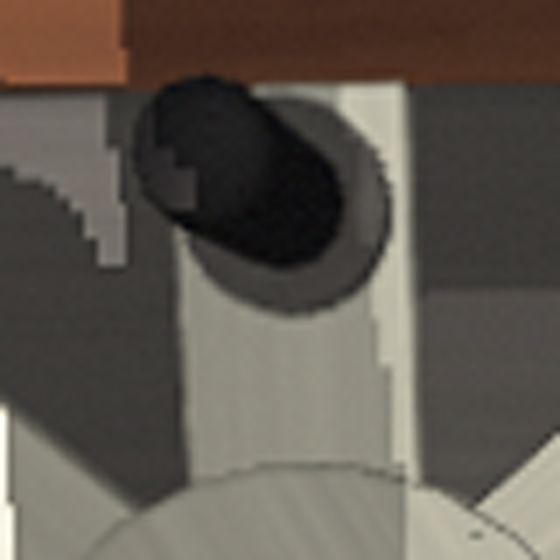

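View pics/c7.png

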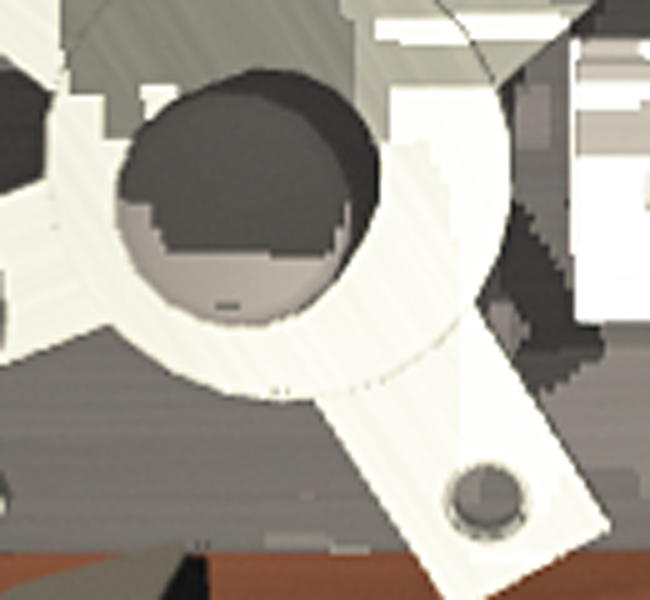

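```bash
python3 - <<'E'
from h import *
import pickle
np.set_printoptions(precision=1,suppress=True)
o,W=pickle.load(open("w2.pkl","rb"))
f=lambda x0,y0,s,u,v:(x0+(u+.5)/s-.5,y0+(v+.5)/s-.5)
A=plane(W,f(170,130,5,233,210),123);F=plane(W,f(270,140,8,311,226),105);L=plane(W,f(170,130,5,486,501),76);H=plane(W,f(180,50,7,205,150),130)
for n,p in zip("AFLH",(A,F,L,H)): print(n,p,np.linalg.norm(p[:2]-A[:2]),np.arctan2(*(p-A)[[1,0]]))
for n,uv,z in [("spare",(205/1.4,112/1.4),44),("bolts",(477/1.4,105/1.4),12)]: print(n,plane(W,uv,z))
print(proj(W,[o['tool_pos']]))
E
```

```text
A [544.5  53.6 123. ] 0.0 0.0
F [542.6 128.1 105. ] 74.55629633021582 1.596816976194589
L [608.3  92.7  76. ] 74.81876956942574 0.5497780279016806
H [470.3  51.3 130. ] 74.28083345614412 -3.1102317466627896
spare [467.8 -27.8  44. ]
bolts [456.1 166.8  12. ]
[[278.  271.1]]
```

Call:
drive_tool(
  deltas=[
    {"hand": 0, "tx": -0.42, "ty": -0.86, "tz": 0, "wx": 0, "wy": 0, "wz": 0},
    {"hand": 0, "tx": -0.42, "ty": -0.86, "tz": 0, "wx": 0, "wy": 0, "wz": 0},
    {"hand": 0, "tx": -0.42, "ty": -0.86, "tz": 0, "wx": 0, "wy": 0, "wz": 0},
    {"hand": 0, "tx": 0, "ty": 0, "tz": 0, "wx": 0, "wy": 0, "wz": 0},
    {"hand": 0, "tx": 0, "ty": 0, "tz": 0.8, "wx": 0, "wy": 0, "wz": 0},
    {"hand": 0, "tx": 0, "ty": 0, "tz": 0.8, "wx": 0, "wy": 0, "wz": 0},
    {"hand": 0, "tx": 0, "ty": 0, "tz": 0.8, "wx": 0, "wy": 0, "wz": 0},
    {"hand": 0, "tx": 0, "ty": 0, "tz": 0.5, "wx": 0, "wy": 0, "wz": 0},
    {"hand": 0, "tx": 0, "ty": 0, "tz": 0.46, "wx": 0, "wy": 0, "wz": 0},
    {"hand": 1, "tx": 0, "ty": 0, "tz": 0, "wx": 0, "wy": 0, "wz": 0},
    {"hand": 1, "tx": 0, "ty": 0, "tz": 0, "wx": 0, "wy": 0, "wz": 0},
    {"hand": 1, "tx": 0, "ty": 0, "tz": 0, "wx": 0, "wy": 0, "wz": 0},
    {"hand": 1, "tx": 0, "ty": 0, "tz": 0, "wx": 0, "wy": 0, "wz": 0},
    {"hand": 1, "tx": 0, "ty": 0, "tz": 0, "wx": 0, "wy": 0, "wz": 0},
    {"hand": 1, "tx": 0, "ty": 0, "tz": 0, "wx": 0, "wy": 0, "wz": 0},
    {"hand": 1, "tx": 0, "ty": 0, "tz": 0, "wx": 0, "wy": 0, "wz": 0},
  ],
)

```text
time: 3.25
tool_pos: [470.9, 52.1, 107.5]
tcp_rot: [3.139, 0.0, 1.589]
contact_force: [-1.1, -0.0, 6.6]
grip_width: 15.4
```

Call:
drive_tool(
  deltas=[
    {"hand": 1, "tx": -0.163, "ty": 0.007, "tz": 0, "wx": 0, "wy": 0, "wz": -1},
    {"hand": 1, "tx": -0.163, "ty": 0.007, "tz": 0, "wx": 0, "wy": 0, "wz": -1},
    {"hand": 1, "tx": -0.163, "ty": 0.007, "tz": 0, "wx": 0, "wy": 0, "wz": -1},
    {"hand": 1, "tx": -0.163, "ty": 0.007, "tz": 0, "wx": 0, "wy": 0, "wz": -1},
    {"hand": 1, "tx": -0.163, "ty": 0.007, "tz": 0, "wx": 0, "wy": 0, "wz": -1},
    {"hand": 1, "tx": -0.163, "ty": 0.007, "tz": 0, "wx": 0, "wy": 0, "wz": -1},
    {"hand": 1, "tx": 0, "ty": 0, "tz": 0, "wx": 0, "wy": 0, "wz": 0},
  ],
)

```text
time: 3.83
tool_pos: [481.7, 13.9, 107.5]
tcp_rot: [3.14, 0.001, 2.116]
contact_force: [-1.9, 0.1, 9.2]
grip_width: 15.4
```

Call:
drive_tool(
  deltas=[
    {"hand": 1, "tx": -0.163, "ty": 0.007, "tz": 0, "wx": 0, "wy": 0, "wz": -1},
    {"hand": 1, "tx": -0.163, "ty": 0.007, "tz": 0, "wx": 0, "wy": 0, "wz": -1},
    {"hand": 1, "tx": -0.163, "ty": 0.007, "tz": 0, "wx": 0, "wy": 0, "wz": -1},
    {"hand": 1, "tx": -0.163, "ty": 0.007, "tz": 0, "wx": 0, "wy": 0, "wz": -1},
    {"hand": 1, "tx": -0.163, "ty": 0.007, "tz": 0, "wx": 0, "wy": 0, "wz": -1},
    {"hand": 1, "tx": -0.163, "ty": 0.007, "tz": 0, "wx": 0, "wy": 0, "wz": -1},
    {"hand": 1, "tx": 0, "ty": 0, "tz": 0, "wx": 0, "wy": 0, "wz": 0},
    {"hand": 1, "tx": 0, "ty": 0, "tz": 0, "wx": 0, "wy": 0, "wz": 0},
  ],
)

```text
time: 4.5
tool_pos: [509.3, -12.5, 107.5]
tcp_rot: [3.141, 0.002, 2.635]
contact_force: [-2.4, -0.3, 8.4]
grip_width: 15.0
```

Call:
drive_tool(
  deltas=[
    {"hand": 0, "tx": 0, "ty": 0, "tz": 0, "wx": 0, "wy": 0, "wz": 0},
    {"hand": 0, "tx": 0, "ty": 0, "tz": 0, "wx": 0, "wy": 0, "wz": 0},
    {"hand": 0, "tx": 0, "ty": 0, "tz": 0, "wx": 0, "wy": 0, "wz": 0},
    {"hand": 0, "tx": 0, "ty": 0, "tz": -0.5, "wx": 0, "wy": 0, "wz": 0},
    {"hand": 0, "tx": 0, "ty": 0, "tz": -1, "wx": 0, "wy": 0, "wz": 0},
    {"hand": 0, "tx": 0, "ty": 0, "tz": -1, "wx": 0, "wy": 0, "wz": 0},
    {"hand": 0, "tx": 0, "ty": 0, "tz": -1, "wx": 0, "wy": 0, "wz": 1},
    {"hand": 0, "tx": 0, "ty": 0, "tz": -0.2, "wx": 0, "wy": 0, "wz": 1},
    {"hand": 0, "tx": 0, "ty": 0, "tz": 0, "wx": 0, "wy": 0, "wz": 1},
    {"hand": 0, "tx": 0, "ty": 0, "tz": 0, "wx": 0, "wy": 0, "wz": 1},
    {"hand": 0, "tx": 0, "ty": 0, "tz": 0, "wx": 0, "wy": 0, "wz": 1},
    {"hand": 0, "tx": 0, "ty": 0, "tz": 0, "wx": 0, "wy": 0, "wz": 1},
    {"hand": 0, "tx": 0, "ty": 0, "tz": 0, "wx": 0, "wy": 0, "wz": 1},
    {"hand": 0, "tx": 0, "ty": 0, "tz": 0, "wx": 0, "wy": 0, "wz": 1},
    {"hand": 0, "tx": 0, "ty": 0, "tz": 0, "wx": 0, "wy": 0, "wz": 1},
    {"hand": 0, "tx": 0, "ty": 0, "tz": 0, "wx": 0, "wy": 0, "wz": 1},
    {"hand": 0, "tx": 0, "ty": 0, "tz": 0, "wx": 0, "wy": 0, "wz": 0.9},
  ],
)

```text
time: 5.92
tool_pos: [508.5, -11.9, 254.0]
tcp_rot: [-3.141, -0.0, 1.68]
contact_force: [-0.0, 0.4, 1.4]
grip_width: 46.1
```

Call:
drive_tool(
  deltas=[
    {"hand": 0, "tx": -0.89, "ty": 0.29, "tz": 0, "wx": 0, "wy": 0, "wz": 0},
    {"hand": 0, "tx": -0.89, "ty": 0.29, "tz": 0, "wx": 0, "wy": 0, "wz": 0},
    {"hand": 0, "tx": -0.89, "ty": 0.29, "tz": 0, "wx": 0, "wy": 0, "wz": 0},
    {"hand": 0, "tx": -0.89, "ty": 0.29, "tz": 0, "wx": 0, "wy": 0, "wz": 0},
    {"hand": 0, "tx": -0.89, "ty": 0.29, "tz": 0, "wx": 0, "wy": 0, "wz": 0},
    {"hand": 0, "tx": -0.89, "ty": 0.29, "tz": 0, "wx": 0, "wy": 0, "wz": 0},
    {"hand": 0, "tx": -0.89, "ty": 0.29, "tz": 0, "wx": 0, "wy": 0, "wz": 0},
    {"hand": 0, "tx": -0.89, "ty": 0.29, "tz": 0, "wx": 0, "wy": 0, "wz": 0},
    {"hand": 0, "tx": 0, "ty": 0, "tz": 0, "wx": 0, "wy": 0, "wz": 0},
  ],
)

```text
time: 6.67
tool_pos: [634.0, -290.8, 251.1]
tcp_rot: [-3.14, 0.001, 1.68]
contact_force: [0.5, -0.1, -0.3]
grip_width: 46.0
```

```bash
python3 shot.py w3; python3 shot.py t3 top; python3 - <<'E'
import cv2
t=cv2.imread("pics/t3raw.png")
cv2.imwrite("pics/c8.png",cv2.resize(t[175:275,185:300],None,fx=6,fy=6,interpolation=cv2.INTER_CUBIC))
E
```

```text
6.6667 [ 633.9635 -290.8039  251.1317] [-3.1398  0.0008  1.6796] [ 0.4529 -0.066  -0.2516] 46.033970041895785
6.7167 [ 633.3359 -287.7609  251.5305] [-3.1394 -0.0012  1.6808] [ 0.6123 -0.3062 -0.7938] 46.0596502062317
```

View pics/w3.png

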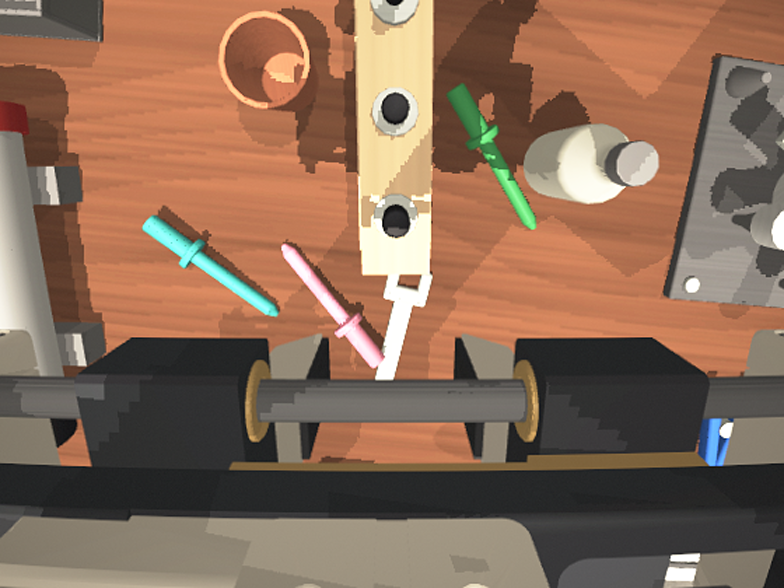

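View pics/c8.png

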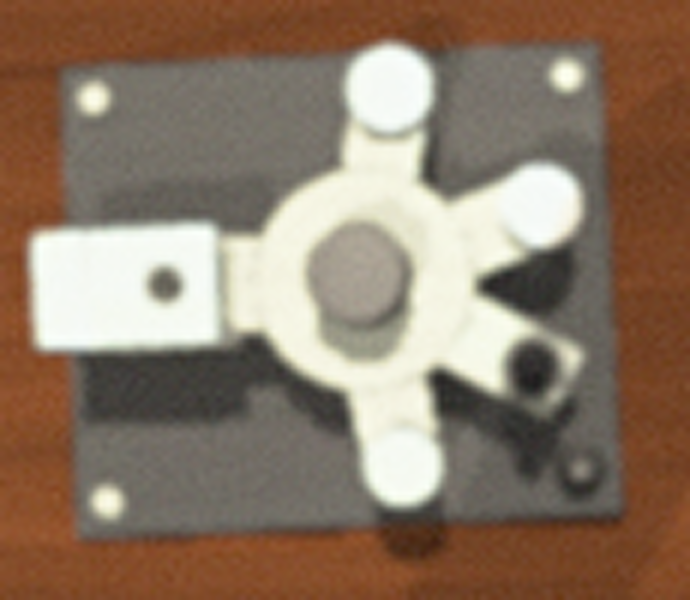

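Turret is now with its drilled arm in the fork. The fakes lie flat on the table. Wrist view: locking pin knob ~(396,221) in the 1.4x picture; I'll enlarge it in a settled shot.

```bash
python3 shot.py w4; python3 - <<'E'
import cv2
t=cv2.imread("pics/w4raw.png")
cv2.imwrite("pics/c9.png",cv2.resize(t[130:200,250:320],None,fx=8,fy=8,interpolation=cv2.INTER_CUBIC))
E
```

```text
6.7667 [ 633.0643 -285.6433  252.2828] [-3.1396 -0.0019  1.6825] [-0.4481  0.5439 -0.2632] 45.56002770444776
```

View pics/c9.png

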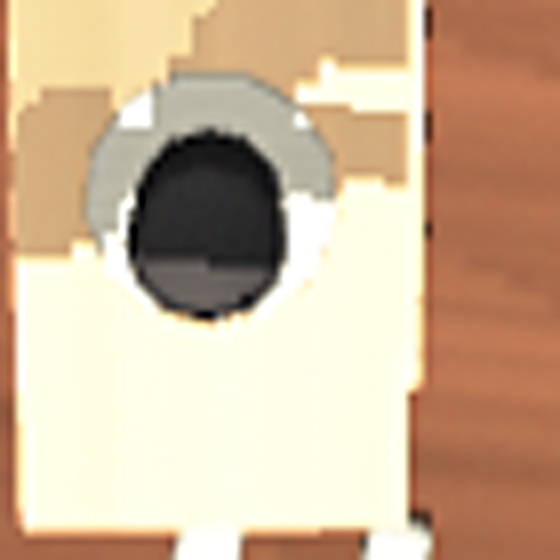

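```bash
python3 - <<'E'
from h import *
import pickle
np.set_printoptions(precision=1,suppress=True)
o,W=pickle.load(open("w4.pkl","rb"))
f=lambda x0,y0,s,u,v:(x0+(u+.5)/s-.5,y0+(v+.5)/s-.5)
P=plane(W,f(250,130,8,208,241),146);C=plane(W,f(250,130,8,211,198),106)
print(P,C)
y=1.68;d=np.array([593.8,-290])
for t in (P[:2],d):
  e=t-o['tool_pos'][:2];print(t,"tool dx,dy",e@[np.cos(y),np.sin(y)],e@[np.sin(y),-np.cos(y)])
print(plane(W,(700/1.4,288/1.4),12))
E
python3 -c "
from plant import *;print(get_obs())"
```

```text
[ 593.7 -292.1  146. ] [ 593.7 -292.1  106. ]
[ 593.7 -292.1] tool dx,dy -2.108478970794187 -39.845612887616134
[ 593.8 -290. ] tool dx,dy -0.05149277845677809 -39.5052636671073
[633.1 -11.2  12. ]
{'time': 6.8167, 'joint_positions': array([-5.32680960e-01,  6.67056785e-01,  9.48196510e-01,  5.05360424e-04,
        1.52843827e+00, -2.21673071e+00]), 'dq': array([ 0.02331493, -0.03590218,  0.01953244, -0.00063279,  0.00015484,
       -0.00024462]), 'tau': array([-1.48752429e+00, -5.94393754e+01, -2.67121786e+01, -1.89853697e-01,
       -1.21691116e-02, -1.60197762e-02]), 'tool_pos': array([ 633.01335779, -284.31053595,  253.18933275]), 'tcp_rot': array([-3.14022049e+00, -1.66658220e-03,  1.68402668e+00]), 'contact_force': array([0.05246248, 0.25230567, 0.03230698]), 'moment': array([ 0.05235597, -0.01846441, -0.00548473]), 'grip_width': 45.98653626160815}
```

Call:
drive_tool(
  deltas=[
    {"hand": 0, "tx": -0.04, "ty": -0.5, "tz": 0, "wx": 0, "wy": 0, "wz": 0},
    {"hand": 0, "tx": -0.04, "ty": -0.5, "tz": 0, "wx": 0, "wy": 0, "wz": 0},
    {"hand": 0, "tx": 0, "ty": 0, "tz": 0.5, "wx": 0, "wy": 0, "wz": 0},
    {"hand": 0, "tx": 0, "ty": 0, "tz": 0.5, "wx": 0, "wy": 0, "wz": 0},
    {"hand": 0, "tx": 0, "ty": 0, "tz": 0, "wx": 0, "wy": 0, "wz": 0},
    {"hand": 0, "tx": 0, "ty": 0, "tz": 0, "wx": 0, "wy": 0, "wz": 0},
    {"hand": 0, "tx": 0, "ty": 0, "tz": 0, "wx": 0, "wy": 0, "wz": 0},
    {"hand": 0, "tx": 0, "ty": 0, "tz": 0, "wx": 0, "wy": 0, "wz": 0},
  ],
)

```text
time: 7.48
tool_pos: [594.7, -291.9, 216.1]
tcp_rot: [3.139, 0.002, 1.686]
contact_force: [-0.0, -0.5, -0.4]
grip_width: 46.0
```

```bash
python3 shot.py w5
```

```text
7.4833 [ 594.6778 -291.8968  216.1022] [3.1394 0.0016 1.6856] [-0.0222 -0.4866 -0.4013] 46.00101215155563
```

View pics/w5.png

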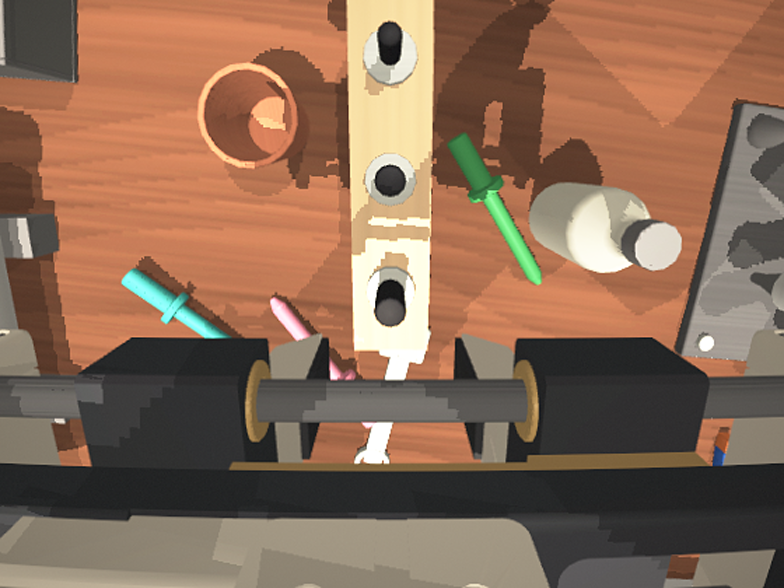

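Call:
drive_tool(
  deltas=[
    {"hand": 0, "tx": 0, "ty": -0.03, "tz": 0.6, "wx": 0, "wy": 0, "wz": 0},
    {"hand": 0, "tx": 0, "ty": 0, "tz": 0.6, "wx": 0, "wy": 0, "wz": 0},
    {"hand": 0, "tx": 0, "ty": 0, "tz": 0.5, "wx": 0, "wy": 0, "wz": 0},
    {"hand": 0, "tx": 0, "ty": 0, "tz": 0.3, "wx": 0, "wy": 0, "wz": 0},
    {"hand": 0, "tx": 0, "ty": 0, "tz": 0.25, "wx": 0, "wy": 0, "wz": 0},
    {"hand": 0, "tx": 0, "ty": 0, "tz": 0, "wx": 0, "wy": 0, "wz": 0},
    {"hand": 0, "tx": 0, "ty": 0, "tz": 0, "wx": 0, "wy": 0, "wz": 0},
    {"hand": 0, "tx": 0, "ty": 0, "tz": 0, "wx": 0, "wy": 0, "wz": 0},
    {"hand": 0, "tx": 0, "ty": 0, "tz": 0, "wx": 0, "wy": 0, "wz": 0},
  ],
)

```text
time: 8.28
tool_pos: [593.4, -292.7, 125.8]
tcp_rot: [3.14, 0.002, 1.685]
contact_force: [0.6, -0.4, -0.2]
grip_width: 45.9
```

```bash
python3 shot.py w6;python3 shot.py s6 scene; python3 - <<'E'
import cv2
t=cv2.imread("pics/s6raw.png")
cv2.imwrite("pics/c10.png",cv2.resize(t[180:330,100:270],None,fx=4,fy=4,interpolation=cv2.INTER_CUBIC))
E
```

```text
8.2833 [ 593.4346 -292.7167  125.7605] [3.1396 0.0015 1.6848] [ 0.5831 -0.3968 -0.21  ] 45.85456566495843
8.3333 [ 593.3012 -292.6351  125.5783] [3.1399 0.0013 1.6848] [0.0859 0.0398 0.3408] 45.7154735101649
```

View pics/w6.png

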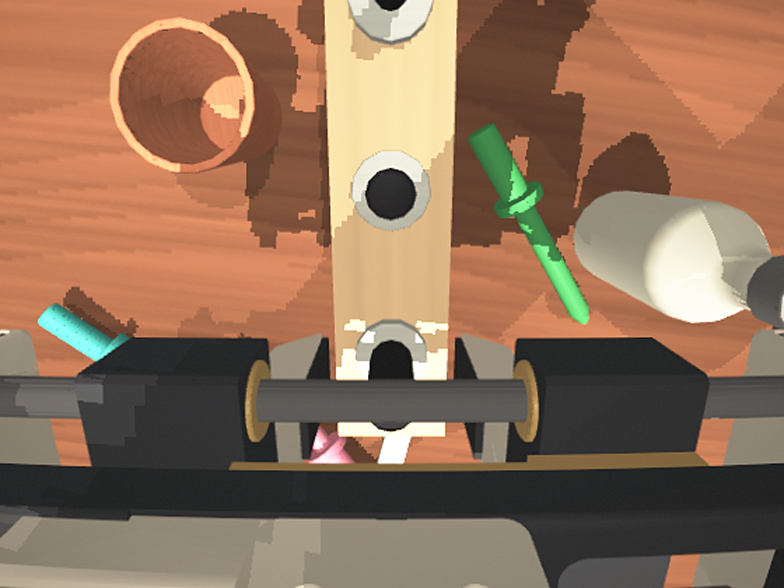

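View pics/c10.png

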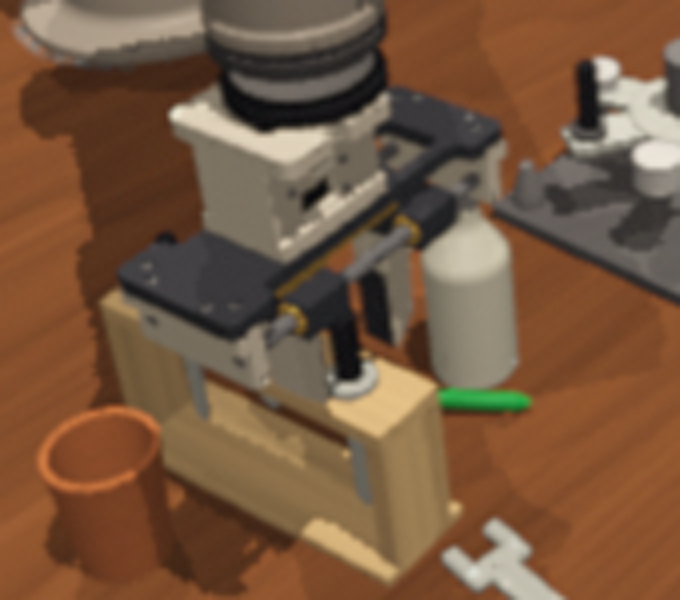

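Pin knob is between the fingers at (391,~400); closing.

Call:
drive_tool(
  deltas=[
    {"hand": 1, "tx": 0, "ty": 0, "tz": 0.03, "wx": 0, "wy": 0, "wz": 0},
    {"hand": 1, "tx": 0, "ty": 0, "tz": 0, "wx": 0, "wy": 0, "wz": 0},
    {"hand": 1, "tx": 0, "ty": 0, "tz": 0, "wx": 0, "wy": 0, "wz": 0},
    {"hand": 1, "tx": 0, "ty": 0, "tz": 0, "wx": 0, "wy": 0, "wz": 0},
    {"hand": 1, "tx": 0, "ty": 0, "tz": 0, "wx": 0, "wy": 0, "wz": 0},
    {"hand": 1, "tx": 0, "ty": 0, "tz": 0, "wx": 0, "wy": 0, "wz": 0},
    {"hand": 1, "tx": 0, "ty": 0, "tz": 0, "wx": 0, "wy": 0, "wz": 0},
  ],
)

```text
time: 8.97
tool_pos: [592.8, -292.4, 123.1]
tcp_rot: [3.141, 0.0, 1.685]
contact_force: [0.1, -1.0, 0.2]
grip_width: 15.7
```

```bash
python3 shot.py w7
```

```text
8.9667 [ 592.8058 -292.4434  123.0752] [3.1415 0.0001 1.6847] [ 0.0942 -0.9849  0.1952] 15.698785049049532
```

View pics/w7.png

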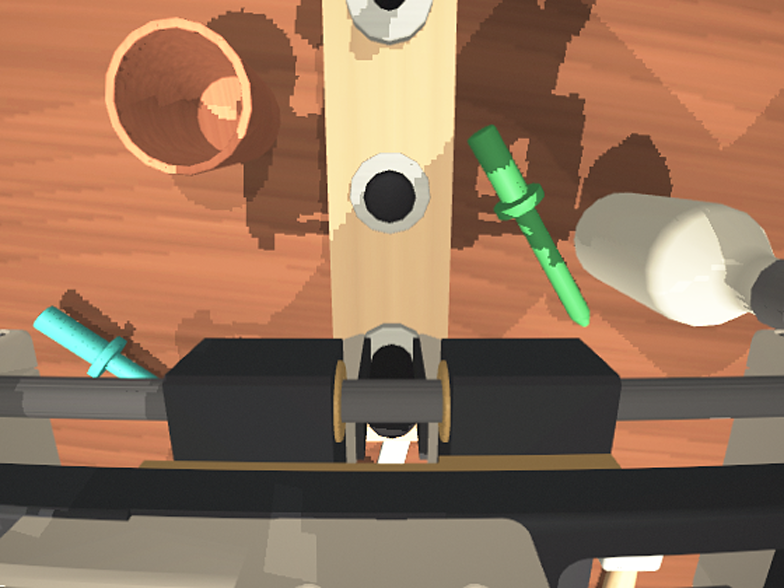

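Call:
drive_tool(
  deltas=[
    {"hand": 1, "tx": 0, "ty": 0, "tz": -0.2, "wx": 0, "wy": 0, "wz": 0},
    {"hand": 1, "tx": 0, "ty": 0, "tz": -0.4, "wx": 0, "wy": 0, "wz": 0},
    {"hand": 1, "tx": 0, "ty": 0, "tz": -0.6, "wx": 0, "wy": 0, "wz": 0},
    {"hand": 1, "tx": 0, "ty": 0, "tz": -0.6, "wx": 0, "wy": 0, "wz": 0},
    {"hand": 1, "tx": 0, "ty": 0, "tz": -0.6, "wx": 0, "wy": 0, "wz": 0},
    {"hand": 1, "tx": 0, "ty": 0, "tz": -0.6, "wx": 0, "wy": 0, "wz": 0},
    {"hand": 1, "tx": 0, "ty": 0, "tz": -0.6, "wx": 0, "wy": 0, "wz": 0},
    {"hand": 1, "tx": 0, "ty": 0, "tz": -0.2, "wx": 0, "wy": 0, "wz": 0},
    {"hand": 1, "tx": 0, "ty": 0, "tz": 0, "wx": 0, "wy": 0, "wz": 0},
    {"hand": 1, "tx": 0, "ty": 0, "tz": 0, "wx": 0, "wy": 0, "wz": 0},
  ],
)

```text
time: 9.85
tool_pos: [592.5, -292.1, 274.3]
tcp_rot: [-3.141, -0.001, 1.685]
contact_force: [-0.9, 0.0, -1.3]
grip_width: 15.3
```

Call:
drive_tool(
  deltas=[
    {"hand": 1, "tx": 0.3, "ty": 0, "tz": 0, "wx": 0, "wy": 0, "wz": 0},
    {"hand": 1, "tx": 0.6, "ty": 0, "tz": 0, "wx": 0, "wy": 0, "wz": 0},
    {"hand": 1, "tx": 0.7, "ty": 0, "tz": 0, "wx": 0, "wy": 0, "wz": 0},
    {"hand": 1, "tx": 0.7, "ty": 0, "tz": 0, "wx": 0, "wy": 0, "wz": 0},
    {"hand": 1, "tx": 0.7, "ty": 0, "tz": 0, "wx": 0, "wy": 0, "wz": 0},
    {"hand": 1, "tx": 0.7, "ty": 0, "tz": 0, "wx": 0, "wy": 0, "wz": 0},
    {"hand": 1, "tx": 0.7, "ty": 0, "tz": 0, "wx": 0, "wy": 0, "wz": 0},
    {"hand": 1, "tx": 0.7, "ty": 0, "tz": 0, "wx": 0, "wy": 0, "wz": 0},
    {"hand": 1, "tx": 0.7, "ty": 0, "tz": 0, "wx": 0, "wy": 0, "wz": 0},
    {"hand": 1, "tx": 0.7, "ty": 0, "tz": 0, "wx": 0, "wy": 0, "wz": 0},
    {"hand": 1, "tx": 0.7, "ty": 0, "tz": 0, "wx": 0, "wy": 0, "wz": 0},
    {"hand": 1, "tx": 0.7, "ty": 0, "tz": 0, "wx": 0, "wy": 0, "wz": 0},
    {"hand": 1, "tx": 0.7, "ty": 0, "tz": 0, "wx": 0, "wy": 0, "wz": 0},
    {"hand": 1, "tx": 0.7, "ty": -0.02, "tz": 0, "wx": 0, "wy": 0, "wz": 0},
    {"hand": 1, "tx": 0.7, "ty": -0.02, "tz": 0, "wx": 0, "wy": 0, "wz": 0},
    {"hand": 1, "tx": 0.4, "ty": 0, "tz": 0, "wx": 0, "wy": 0, "wz": 0},
    {"hand": 1, "tx": 0.19, "ty": 0, "tz": 0, "wx": 0, "wy": 0, "wz": 0},
    {"hand": 1, "tx": 0, "ty": 0, "tz": 0, "wx": 0, "wy": 0, "wz": 0},
    {"hand": 1, "tx": 0, "ty": 0, "tz": 0, "wx": 0, "wy": 0, "wz": 0},
    {"hand": 1, "tx": 0, "ty": 0, "tz": 0, "wx": 0, "wy": 0, "wz": 0},
  ],
)

```text
time: 11.52
tool_pos: [542.9, 127.4, 274.6]
tcp_rot: [-3.141, 0.0, 1.684]
contact_force: [-0.4, 0.1, -1.9]
grip_width: 15.4
```

```bash
python3 shot.py w8;python3 shot.py s8 scene;python3 shot.py t8 top; python3 - <<'E'
import cv2
t=cv2.imread("pics/s8raw.png")
cv2.imwrite("pics/c11.png",cv2.resize(t[60:260,200:360],None,fx=3.5,fy=3,interpolation=cv2.INTER_CUBIC))
E
```

```text
11.5167 [542.8832 127.3842 274.5879] [-3.1406  0.0004  1.684 ] [-0.4256  0.1378 -1.947 ] 15.357672671862034
11.5667 [543.0168 127.2367 274.7286] [-3.1409  0.0003  1.6835] [ 0.0186 -0.0654 -1.4916] 15.58072149016997
11.6167 [543.0875 127.1944 274.8741] [-3.1412  0.0002  1.6832] [-0.2717 -0.3105 -1.7497] 15.349651962806858
```

View pics/w8.png

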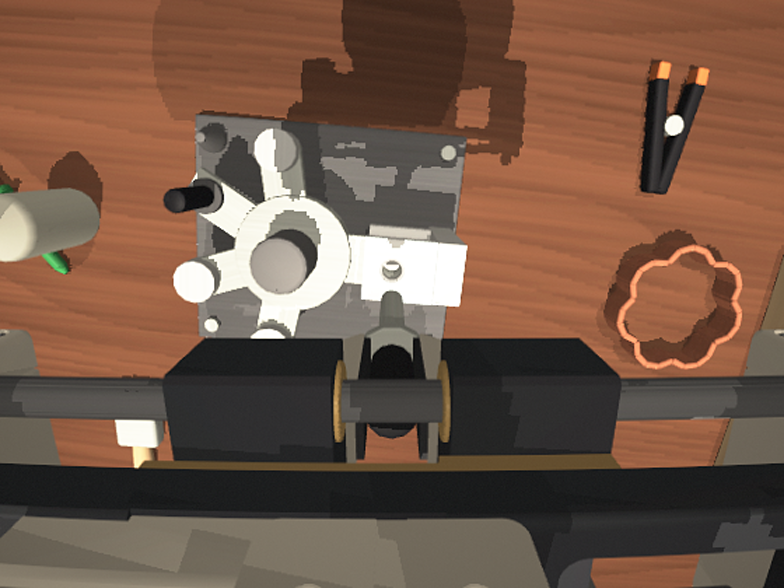

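View pics/c11.png

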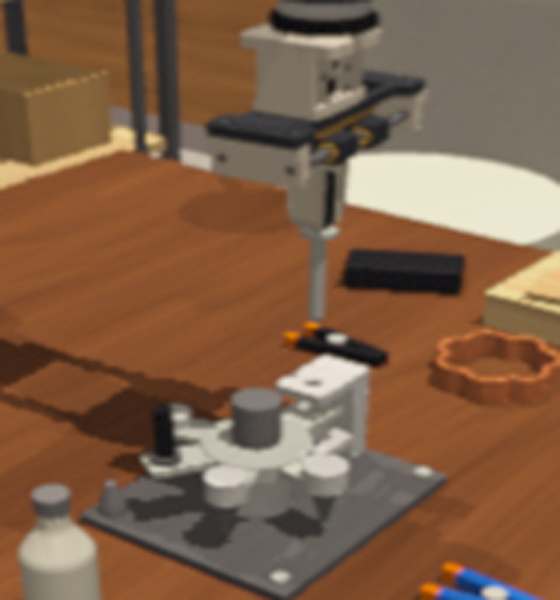

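View pics/t8.png

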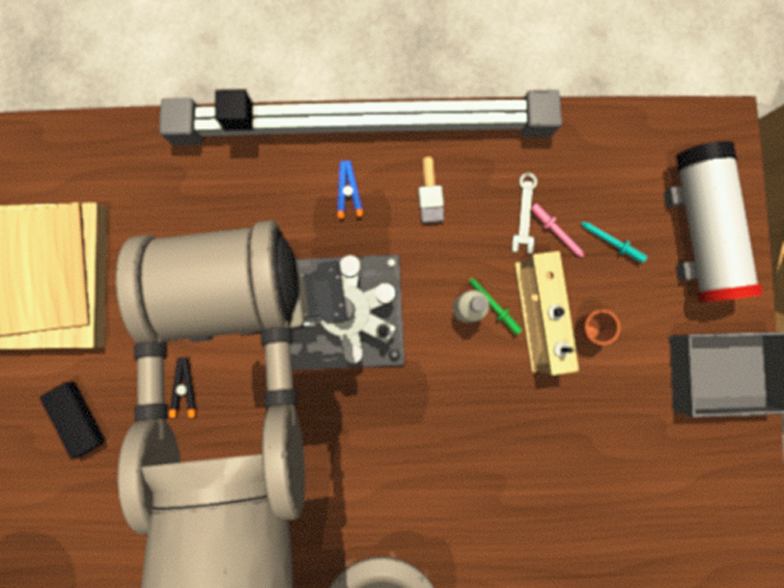

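```bash
python3 - <<'E'
import cv2
t=cv2.imread("pics/w8raw.png")
cv2.imwrite("pics/c12.png",cv2.resize(t[160:250,240:340],None,fx=6.5,fy=6.5,interpolation=cv2.INTER_CUBIC))
E
```

```text
(no output)
```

View pics/c12.png

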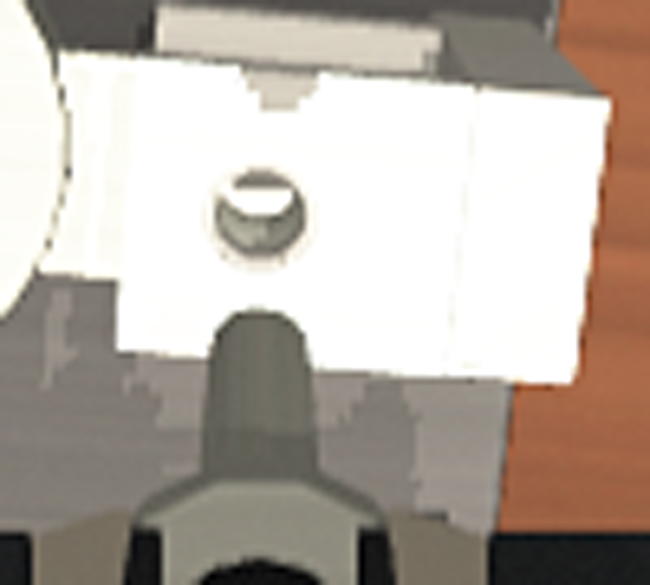

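```bash
cat > ov.py <<'E'
import sys,pickle
from h import *
n,x0,y0,w,hh,s=sys.argv[1],*map(int,sys.argv[2:6]),float(sys.argv[6])
offx,offy=float(sys.argv[7]),float(sys.argv[8]); fx,fy=float(sys.argv[9]),float(sys.argv[10])
o,W=pickle.load(open(n+".pkl","rb"))
t=cv2.imread(f"pics/{n}raw.png")[y0:y0+hh,x0:x0+w]
im=cv2.resize(t,None,fx=s,fy=s,interpolation=cv2.INTER_CUBIC)
y=o['tcp_rot'][2];T=o['tool_pos']
c=T[:2]+offx*np.array([np.cos(y),np.sin(y)])+offy*np.array([np.sin(y),-np.cos(y)])
zc=T[2]-23; a=np.linspace(0,2*np.pi,60)
def circ(cx,cy,z,r,col):
    p=proj(W,np.c_[cx+r*np.cos(a),cy+r*np.sin(a),0*a+z]); p=((p-[x0,y0]+.5)*s-.5)
    cv2.polylines(im,[np.round(p).astype(int).reshape(-1,1,2)],True,col,1)
circ(*c,zc,14,(0,0,255));circ(*c,zc-77,6,(0,0,255));circ(*c,zc-85,4,(0,0,255));circ(*c,zc-10,6,(255,0,255))
circ(fx,fy,105,9,(255,0,0));circ(fx,fy,105-2,7,(255,0,0));circ(fx,fy,95,7,(255,120,0));circ(fx,fy,76,9,(0,160,0));circ(fx,fy,68,7,(0,160,0))
cv2.imwrite(f"pics/{sys.argv[11]}.png",im);print(c,zc-85,"pin-fork",c-[fx,fy])
E
python3 ov.py w8 240 160 100 90 6.5 0 0.9 543 128.3 o1
```

```text
[543.77746864 127.48581943] 166.5878664617219 pin-fork [ 0.77746864 -0.81418057]
```

View pics/o1.png

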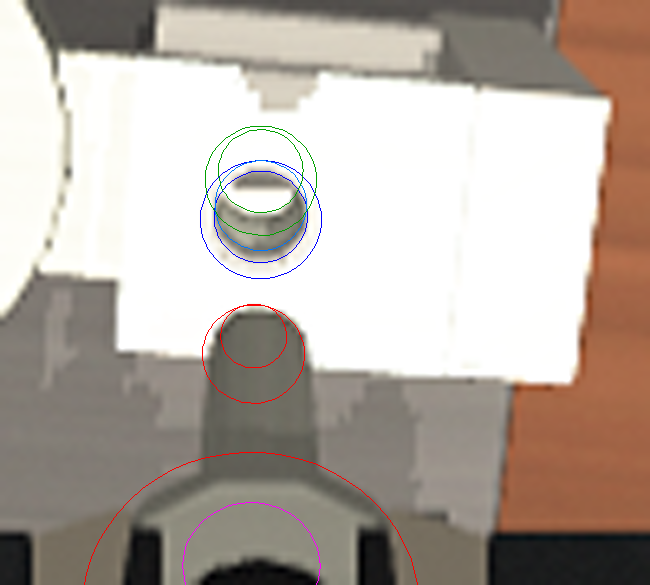

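```bash
python3 ov.py w7 230 215 100 60 7.5 0 0.9 543 128.3 o2;python3 ov.py w8 230 215 100 60 7.5 0 0.9 543 128.3 o3
```

```text
[ 593.6999589  -292.34106758] 15.07521514871003 pin-fork [  50.6999589  -420.64106758]
[543.77746864 127.48581943] 166.5878664617219 pin-fork [ 0.77746864 -0.81418057]
```

View pics/o2.png

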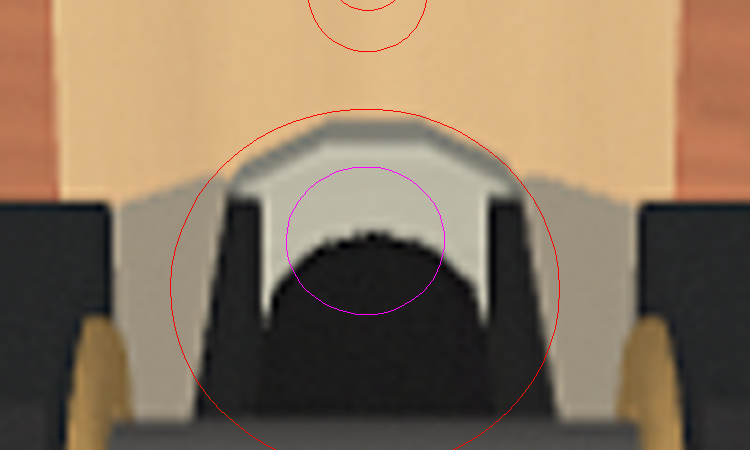

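View pics/o3.png

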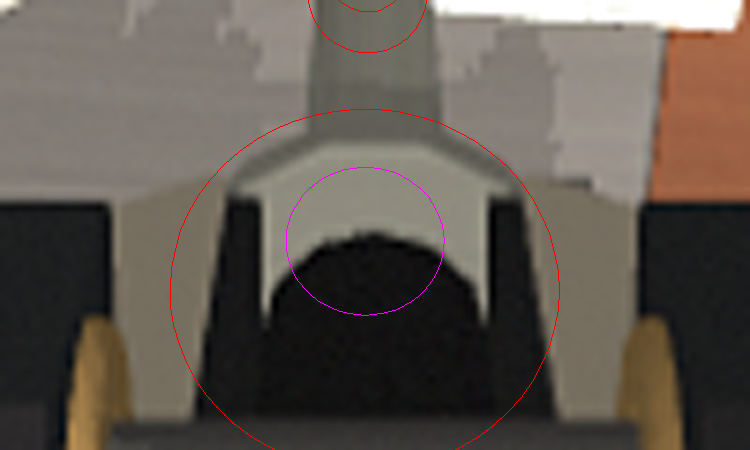

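Pin hasn't slipped (same view in w7 and w8). In the wrist frame the tip needs about -1.8 mm in x and +0.5 mm in y. I'll correct, descend to tip ≈ 120 and look again.

Call:
drive_tool(
  deltas=[
    {"hand": 1, "tx": 0.016, "ty": -0.043, "tz": 0.3, "wx": 0, "wy": 0, "wz": 0},
    {"hand": 1, "tx": 0, "ty": 0, "tz": 0.4, "wx": 0, "wy": 0, "wz": 0},
    {"hand": 1, "tx": 0, "ty": 0, "tz": 0.35, "wx": 0, "wy": 0, "wz": 0},
    {"hand": 1, "tx": 0, "ty": 0, "tz": 0.1, "wx": 0, "wy": 0, "wz": 0},
    {"hand": 1, "tx": 0, "ty": 0, "tz": 0, "wx": 0, "wy": 0, "wz": 0},
    {"hand": 1, "tx": 0, "ty": 0, "tz": 0, "wx": 0, "wy": 0, "wz": 0},
    {"hand": 1, "tx": 0, "ty": 0, "tz": 0, "wx": 0, "wy": 0, "wz": 0},
    {"hand": 1, "tx": 0, "ty": 0, "tz": 0, "wx": 0, "wy": 0, "wz": 0},
  ],
)

```text
time: 12.33
tool_pos: [541.7, 128.7, 230.1]
tcp_rot: [3.14, -0.0, 1.685]
contact_force: [-0.1, 0.3, -0.9]
grip_width: 15.4
```

```bash
python3 shot.py w9;python3 shot.py s9 scene;python3 ov.py w9 240 150 100 90 6.5 0.5 1.5 542.7 128.3 o4; python3 - <<'E'
import cv2
t=cv2.imread("pics/s9raw.png")
cv2.imwrite("pics/c13.png",cv2.resize(t[140:220,250:340],None,fx=7,fy=7,interpolation=cv2.INTER_CUBIC))
E
```

```text
12.3333 [541.715  128.7274 230.1282] [ 3.1397 -0.0001  1.6846] [-0.0862  0.3223 -0.8725] 15.44249169753394
12.3833 [541.6032 128.7674 229.9857] [ 3.14   -0.0001  1.6847] [-0.8842  0.3285 -2.8174] 15.201056124451435
[543.14848728 129.39453954] 122.12822411960303 pin-fork [0.44848728 1.09453954]
```

View pics/o4.png

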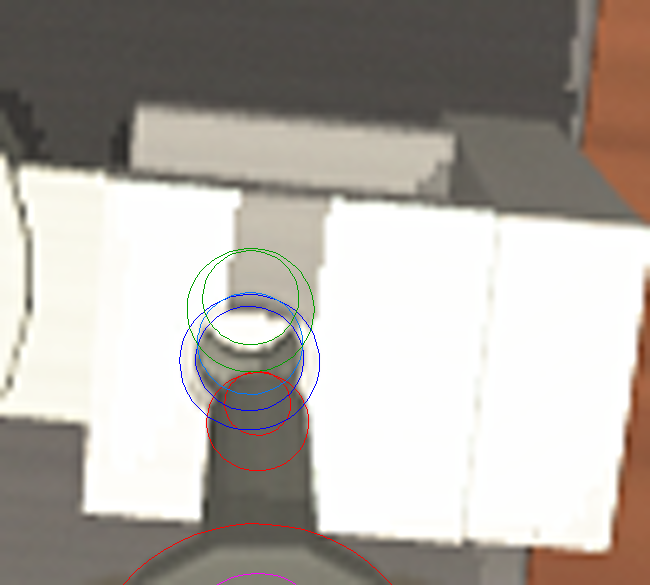

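View pics/c13.png

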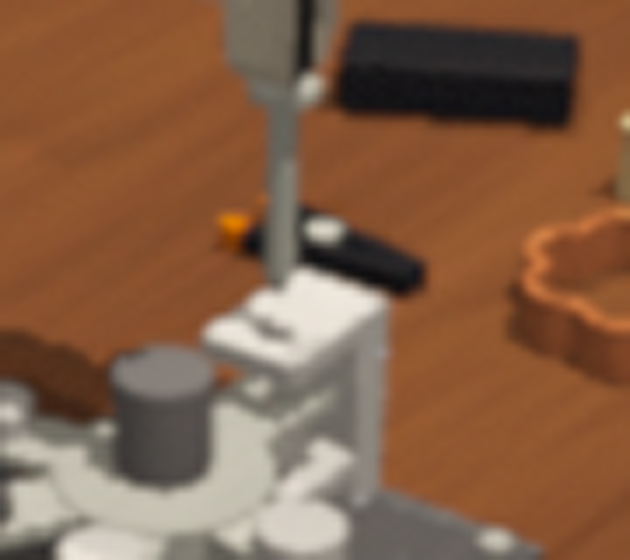

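```bash
python3 - <<'E'
from h import *
import pickle
o,S=pickle.load(open("s9.pkl","rb"))
f=lambda u,v:(250+(u+.5)/7-.5,140+(v+.5)/7-.5)
t=plane(S,f(281,285),122);h=plane(S,f(271,325),105);print(t,h,t-h)
print(f(271,325), proj(S,[[542.7,128.3,105],[542.7,129.4,105],[543.1,129.4,122]]))
E
```

```text
[542.95067275 134.27863605 122.        ] [541.48632071 130.2233997  105.        ] [ 1.46435204  4.05523635 17.        ]
(288.2857142857143, 186.0) [[288.22726664 186.3949934 ]
 [288.45975817 186.24447014]
 [288.72200377 180.9573509 ]]
```

```bash
python3 ov.py s9 265 130 50 70 10 0.5 1.5 542.7 128.3 o5;python3 - <<'E'
import cv2
t=cv2.imread("pics/s9raw.png")
a=cv2.resize(t[130:200,265:315],None,fx=8,fy=8,interpolation=cv2.INTER_CUBIC);b=cv2.resize(cv2.imread("pics/o5.png"),(400,560))
cv2.imwrite("pics/o6.png",cv2.hconcat([a,b]))
E
```

```text
[543.03671439 129.43456873] 121.98573872083023 pin-fork [0.33671439 1.13456873]
```

View pics/o6.png

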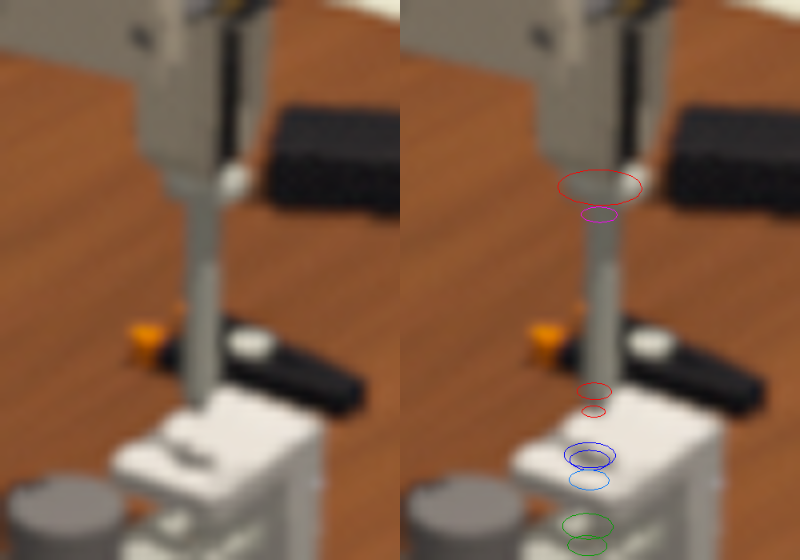

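Wrist view: hole centre at crop x≈249, shank at ≈257, so the pin is 1 mm too far +y and ~0.4 too far +x. Correcting, then lowering to just above/into the mouth with force watched.

Call:
drive_tool(
  deltas=[
    {"hand": 1, "tx": -0.026, "ty": -0.012, "tz": 0.1, "wx": 0, "wy": 0, "wz": 0},
    {"hand": 1, "tx": 0, "ty": 0, "tz": 0.1, "wx": 0, "wy": 0, "wz": 0},
    {"hand": 1, "tx": 0, "ty": 0, "tz": 0.1, "wx": 0, "wy": 0, "wz": 0},
    {"hand": 1, "tx": 0, "ty": 0, "tz": 0, "wx": 0, "wy": 0, "wz": 0},
    {"hand": 1, "tx": 0, "ty": 0, "tz": 0, "wx": 0, "wy": 0, "wz": 0},
    {"hand": 1, "tx": 0, "ty": 0, "tz": 0, "wx": 0, "wy": 0, "wz": 0},
    {"hand": 1, "tx": 0, "ty": 0, "tz": 0, "wx": 0, "wy": 0, "wz": 0},
    {"hand": 1, "tx": 0, "ty": 0, "tz": 0, "wx": 0, "wy": 0, "wz": 0},
  ],
)

```text
time: 13.1
tool_pos: [540.9, 127.7, 217.3]
tcp_rot: [3.141, -0.0, 1.685]
contact_force: [-0.4, 0.7, -1.9]
grip_width: 15.3
```

```bash
python3 shot.py wa;python3 ov.py wa 240 150 100 90 6.5 0.5 1.5 542.7 128.3 o7; python3 - <<'E'
import cv2
a=cv2.imread("pics/waraw.png")[165:225,250:310];a=cv2.resize(a,None,fx=8,fy=8,interpolation=cv2.INTER_CUBIC);cv2.imwrite("pics/o8.png",a)
E
```

```text
13.1 [540.9459 127.7148 217.2778] [ 3.1412 -0.      1.6848] [-0.4048  0.6941 -1.9317] 15.323288818906338
[542.37923163 128.38221211] 109.27777191221583 pin-fork [-0.32076837  0.08221211]
```

View pics/o7.png

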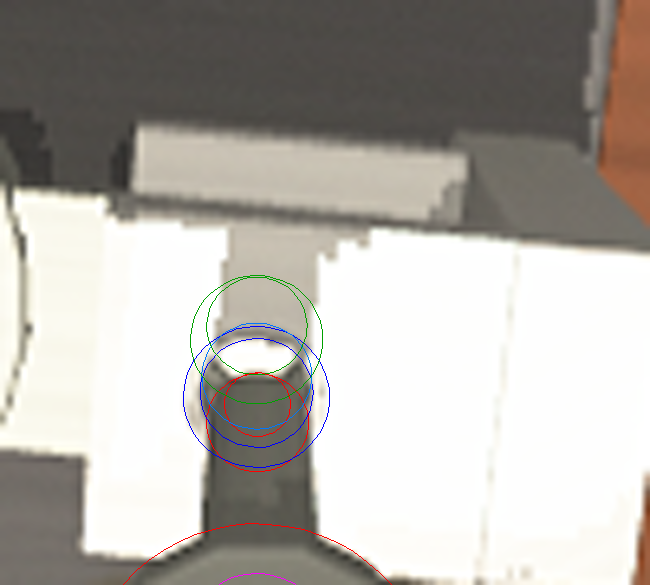

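View pics/o8.png

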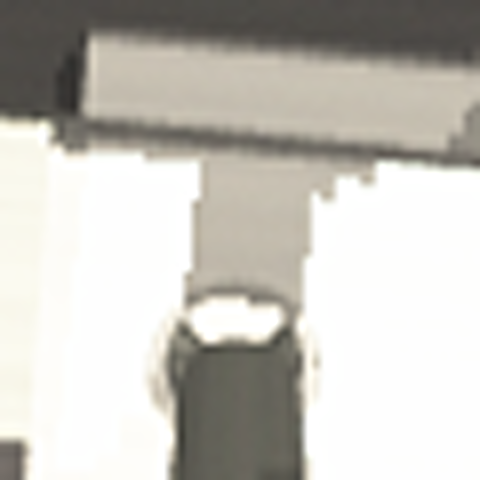

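Call:
drive_tool(
  deltas=[
    {"hand": 1, "tx": 0, "ty": 0.007, "tz": 0.1, "wx": 0, "wy": 0, "wz": 0},
    {"hand": 1, "tx": 0, "ty": 0, "tz": 0.1, "wx": 0, "wy": 0, "wz": 0},
    {"hand": 1, "tx": 0, "ty": 0, "tz": 0.1, "wx": 0, "wy": 0, "wz": 0},
    {"hand": 1, "tx": 0, "ty": 0, "tz": 0.1, "wx": 0, "wy": 0, "wz": 0},
    {"hand": 1, "tx": 0, "ty": 0, "tz": 0, "wx": 0, "wy": 0, "wz": 0},
    {"hand": 1, "tx": 0, "ty": 0, "tz": 0, "wx": 0, "wy": 0, "wz": 0},
    {"hand": 1, "tx": 0, "ty": 0, "tz": 0, "wx": 0, "wy": 0, "wz": 0},
  ],
)

```text
time: 13.73
tool_pos: [541.2, 127.7, 201.1]
tcp_rot: [3.142, -0.0, 1.685]
contact_force: [0.3, 0.6, -1.2]
grip_width: 15.7
```

Call:
drive_tool(
  deltas=[
    {"hand": 1, "tx": 0, "ty": 0, "tz": 0.1, "wx": 0, "wy": 0, "wz": 0},
    {"hand": 1, "tx": 0, "ty": 0, "tz": 0.1, "wx": 0, "wy": 0, "wz": 0},
    {"hand": 1, "tx": 0, "ty": 0, "tz": 0.1, "wx": 0, "wy": 0, "wz": 0},
    {"hand": 1, "tx": 0, "ty": 0, "tz": 0.1, "wx": 0, "wy": 0, "wz": 0},
    {"hand": 1, "tx": 0, "ty": 0, "tz": 0, "wx": 0, "wy": 0, "wz": 0},
    {"hand": 1, "tx": 0, "ty": 0, "tz": 0, "wx": 0, "wy": 0, "wz": 0},
    {"hand": 1, "tx": 0, "ty": 0, "tz": 0, "wx": 0, "wy": 0, "wz": 0},
  ],
)

```text
time: 14.32
tool_pos: [541.2, 127.7, 185.1]
tcp_rot: [3.142, -0.0, 1.685]
contact_force: [-0.2, -0.3, -1.3]
grip_width: 15.2
```

```bash
python3 shot.py wb;python3 ov.py wb 240 150 100 90 6.5 0.5 1.5 542.7 128.3 o9
```

```text
14.3167 [541.1611 127.7277 185.1403] [ 3.1416 -0.0001  1.6848] [-0.2213 -0.343  -1.3383] 15.22296397520555
[542.59453192 128.3950317 ] 77.14028988821559 pin-fork [-0.10546808  0.0950317 ]
```

View pics/o9.png

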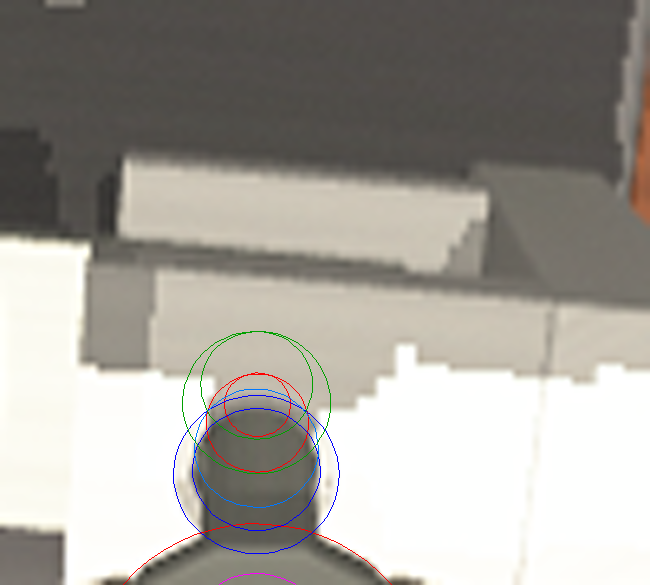

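Pin is in the upper plate, centred, no force. Continuing.

Call:
drive_tool(
  deltas=[
    {"hand": 1, "tx": 0, "ty": 0, "tz": 0.1, "wx": 0, "wy": 0, "wz": 0},
    {"hand": 1, "tx": 0, "ty": 0, "tz": 0.1, "wx": 0, "wy": 0, "wz": 0},
    {"hand": 1, "tx": 0, "ty": 0, "tz": 0.1, "wx": 0, "wy": 0, "wz": 0},
    {"hand": 1, "tx": 0, "ty": 0, "tz": 0.1, "wx": 0, "wy": 0, "wz": 0},
    {"hand": 1, "tx": 0, "ty": 0, "tz": 0, "wx": 0, "wy": 0, "wz": 0},
    {"hand": 1, "tx": 0, "ty": 0, "tz": 0, "wx": 0, "wy": 0, "wz": 0},
  ],
)

```text
time: 14.87
tool_pos: [541.0, 127.7, 168.7]
tcp_rot: [-3.141, -0.0, 1.685]
contact_force: [-0.0, -0.2, -1.3]
grip_width: 15.4
```

Call:
drive_tool(
  deltas=[
    {"hand": 1, "tx": 0, "ty": 0, "tz": 0.1, "wx": 0, "wy": 0, "wz": 0},
    {"hand": 1, "tx": 0, "ty": 0, "tz": 0.1, "wx": 0, "wy": 0, "wz": 0},
    {"hand": 1, "tx": 0, "ty": 0, "tz": 0.1, "wx": 0, "wy": 0, "wz": 0},
    {"hand": 1, "tx": 0, "ty": 0, "tz": 0.1, "wx": 0, "wy": 0, "wz": 0},
    {"hand": 1, "tx": 0, "ty": 0, "tz": 0, "wx": 0, "wy": 0, "wz": 0},
    {"hand": 1, "tx": 0, "ty": 0, "tz": 0, "wx": 0, "wy": 0, "wz": 0},
  ],
)

```text
time: 15.37
tool_pos: [541.0, 127.7, 152.8]
tcp_rot: [-3.141, -0.0, 1.685]
contact_force: [0.6, -0.3, -2.3]
grip_width: 15.4
```

Call:
drive_tool(
  deltas=[
    {"hand": 1, "tx": 0, "ty": 0, "tz": 0.1, "wx": 0, "wy": 0, "wz": 0},
    {"hand": 1, "tx": 0, "ty": 0, "tz": 0.1, "wx": 0, "wy": 0, "wz": 0},
    {"hand": 1, "tx": 0, "ty": 0, "tz": 0.1, "wx": 0, "wy": 0, "wz": 0},
    {"hand": 1, "tx": 0, "ty": 0, "tz": 0.1, "wx": 0, "wy": 0, "wz": 0},
    {"hand": 1, "tx": 0, "ty": 0, "tz": 0, "wx": 0, "wy": 0, "wz": 0},
    {"hand": 1, "tx": 0, "ty": 0, "tz": 0, "wx": 0, "wy": 0, "wz": 0},
    {"hand": 1, "tx": 0, "ty": 0, "tz": 0, "wx": 0, "wy": 0, "wz": 0},
  ],
)

```text
time: 15.95
tool_pos: [541.2, 127.8, 137.2]
tcp_rot: [3.141, -0.0, 1.685]
contact_force: [0.3, 0.0, -2.2]
grip_width: 15.5
```

Call:
drive_tool(
  deltas=[
    {"hand": 1, "tx": 0, "ty": 0, "tz": 0.06, "wx": 0, "wy": 0, "wz": 0},
    {"hand": 1, "tx": 0, "ty": 0, "tz": 0.05, "wx": 0, "wy": 0, "wz": 0},
    {"hand": 1, "tx": 0, "ty": 0, "tz": 0, "wx": 0, "wy": 0, "wz": 0},
    {"hand": 1, "tx": 0, "ty": 0, "tz": 0, "wx": 0, "wy": 0, "wz": 0},
    {"hand": 1, "tx": 0, "ty": 0, "tz": 0, "wx": 0, "wy": 0, "wz": 0},
  ],
)

```text
time: 16.37
tool_pos: [541.1, 127.7, 132.7]
tcp_rot: [3.142, -0.0, 1.685]
contact_force: [0.2, 0.3, -2.1]
grip_width: 15.2
```

Call:
drive_tool(
  deltas=[
    {"hand": 1, "tx": 0, "ty": 0, "tz": 0.04, "wx": 0, "wy": 0, "wz": 0},
    {"hand": 1, "tx": 0, "ty": 0, "tz": 0.04, "wx": 0, "wy": 0, "wz": 0},
    {"hand": 1, "tx": 0, "ty": 0, "tz": 0.03, "wx": 0, "wy": 0, "wz": 0},
    {"hand": 1, "tx": 0, "ty": 0, "tz": 0, "wx": 0, "wy": 0, "wz": 0},
    {"hand": 1, "tx": 0, "ty": 0, "tz": 0, "wx": 0, "wy": 0, "wz": 0},
    {"hand": 1, "tx": 0, "ty": 0, "tz": 0, "wx": 0, "wy": 0, "wz": 0},
  ],
)

```text
time: 16.87
tool_pos: [541.1, 127.7, 128.3]
tcp_rot: [-3.142, -0.0, 1.685]
contact_force: [-0.4, 0.0, -1.7]
grip_width: 15.5
```

```bash
python3 shot.py wc;python3 shot.py sc scene; python3 - <<'E'
import cv2
a=cv2.imread("pics/scraw.png")[130:210,250:330];a=cv2.resize(a,None,fx=7,fy=7,interpolation=cv2.INTER_CUBIC);cv2.imwrite("pics/o10.png",a)
E
```

```text
16.8667 [541.116  127.7263 128.283 ] [-3.1416 -0.0001  1.6848] [-0.4282  0.0478 -1.6978] 15.468670447679553
16.9167 [541.0952 127.7332 128.2859] [-3.1415 -0.0001  1.6848] [ 0.2411  0.0078 -1.7153] 15.833407317373549
```

View pics/o10.png

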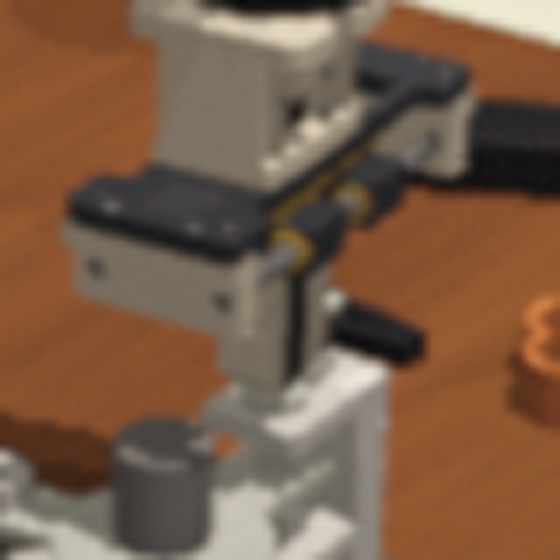

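Call:
drive_tool(
  deltas=[
    {"hand": 1, "tx": 0, "ty": 0, "tz": 0.02, "wx": 0, "wy": 0, "wz": 0},
    {"hand": 1, "tx": 0, "ty": 0, "tz": 0.01, "wx": 0, "wy": 0, "wz": 0},
    {"hand": 1, "tx": 0, "ty": 0, "tz": 0, "wx": 0, "wy": 0, "wz": 0},
    {"hand": 1, "tx": 0, "ty": 0, "tz": 0, "wx": 0, "wy": 0, "wz": 0},
    {"hand": 1, "tx": 0, "ty": 0, "tz": 0, "wx": 0, "wy": 0, "wz": 0},
  ],
)

```text
time: 17.38
tool_pos: [541.2, 127.7, 128.1]
tcp_rot: [3.141, -0.0, 1.685]
contact_force: [-2.7, -1.0, 5.4]
grip_width: 15.6
```

Contact with 5 N at exactly the expected height (128.1), so the collar is seated. Release and lift.

Call:
drive_tool(
  deltas=[
    {"hand": 0.3, "tx": 0, "ty": 0, "tz": 0, "wx": 0, "wy": 0, "wz": 0},
    {"hand": 0, "tx": 0, "ty": 0, "tz": 0, "wx": 0, "wy": 0, "wz": 0},
    {"hand": 0, "tx": 0, "ty": 0, "tz": 0, "wx": 0, "wy": 0, "wz": 0},
    {"hand": 0, "tx": 0, "ty": 0, "tz": 0, "wx": 0, "wy": 0, "wz": 0},
    {"hand": 0, "tx": 0, "ty": 0, "tz": 0, "wx": 0, "wy": 0, "wz": 0},
    {"hand": 0, "tx": 0, "ty": 0, "tz": -0.3, "wx": 0, "wy": 0, "wz": 0},
    {"hand": 0, "tx": 0, "ty": 0, "tz": -0.6, "wx": 0, "wy": 0, "wz": 0},
    {"hand": 0, "tx": 0, "ty": 0, "tz": -0.8, "wx": 0, "wy": 0, "wz": 0},
    {"hand": 0, "tx": 0, "ty": 0, "tz": -0.8, "wx": 0, "wy": 0, "wz": 0},
    {"hand": 0, "tx": 0, "ty": 0.8, "tz": -0.3, "wx": 0, "wy": 0, "wz": 0},
    {"hand": 0, "tx": 0, "ty": 0.8, "tz": 0, "wx": 0, "wy": 0, "wz": 0},
    {"hand": 0, "tx": 0, "ty": 0, "tz": 0, "wx": 0, "wy": 0, "wz": 0},
    {"hand": 0, "tx": 0, "ty": 0, "tz": 0, "wx": 0, "wy": 0, "wz": 0},
    {"hand": 0, "tx": 0, "ty": 0, "tz": 0, "wx": 0, "wy": 0, "wz": 0},
  ],
)

```text
time: 18.55
tool_pos: [604.1, 135.0, 238.3]
tcp_rot: [-3.14, -0.0, 1.685]
contact_force: [-0.6, -0.3, -1.0]
grip_width: 46.1
```

```bash
python3 shot.py wd;python3 shot.py sd scene; python3 - <<'E'
import cv2
a=cv2.imread("pics/sdraw.png")[130:260,210:340];a=cv2.resize(a,None,fx=4.5,fy=4.5,interpolation=cv2.INTER_CUBIC);cv2.imwrite("pics/o11.png",a)
E
```

```text
18.55 [604.1023 134.9691 238.2546] [-3.1396 -0.0001  1.6849] [-0.5604 -0.349  -1.0133] 46.06946469318955
18.6 [603.8421 134.9993 238.5636] [-3.1399 -0.0001  1.6849] [-0.3124  0.1065 -0.0121] 45.77113971589311
```

View pics/wd.png

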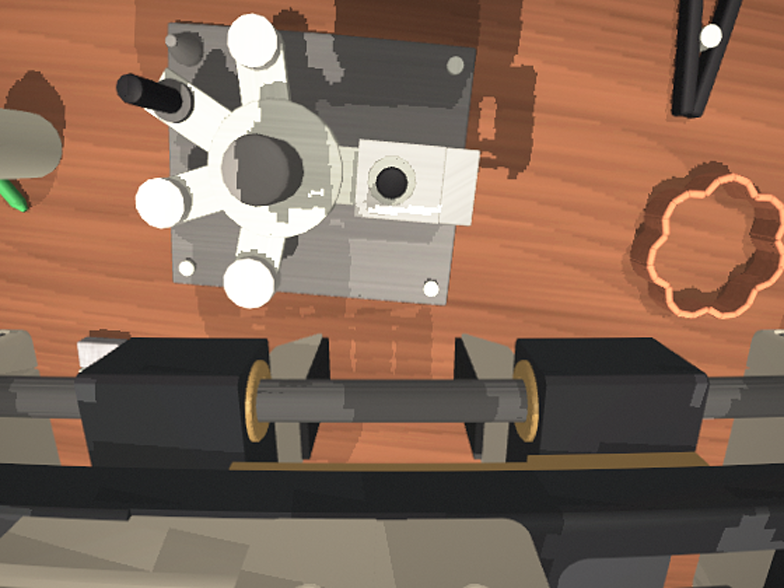

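View pics/o11.png

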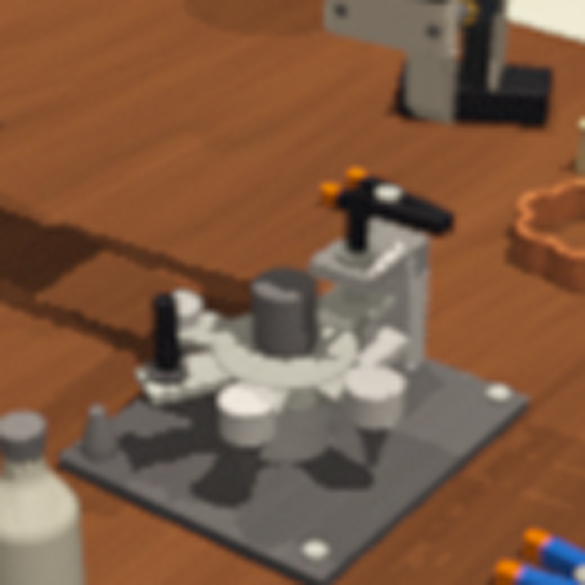

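View pics/sd.png

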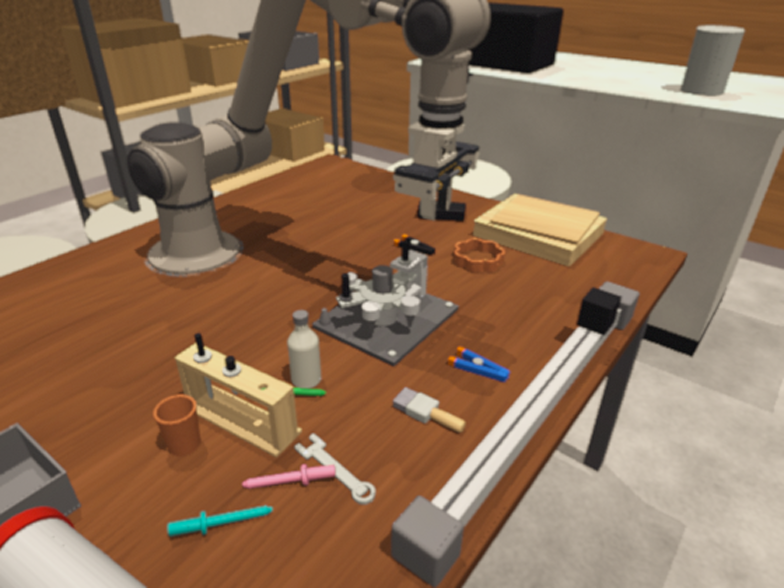

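The pin stands upright with its collar on the fork plate at (391,181). The turret arm is in the fork, the bystanders are in place, and the arm is clear.

```bash
python3 -c "
from plant import *
o=get_obs();print(o['time'],o['dq'].round(3),o['contact_force']);print(close_job())"
```

```text
18.65 [-0.001 -0.008 -0.001  0.    -0.001 -0.   ] [ 0.03400745  0.52878122 -0.47648052]
the job is handed in; nothing more can be done
None
```

I turned the turret one click anticlockwise, put the locking pin down through all three holes and handed the job in at 18.65 s. No verdict was reported.

- **Turret:** I turned it 60° by its handle. The handle ended about 240° round from the station's x, which is joint value 0. The top view showed the drilled arm between the fork plates.
- **Pin:** I took the long, thick pin from the far end of the stand and lowered it through the fork in small steps. The tool felt only the pin's weight (about 2 N) until the collar touched. It then pressed with about 5 N at the height I had worked out for a seated collar, so I opened the gripper there.
- **Last look:** The wrist and scene pictures showed the pin upright with its collar flat on the upper plate. The turret was still in place, the other two pins were in the stand, and the gripper was clear with no contact force.
- **Not measured:** I judged the pin's final tilt and centring by eye and from the grip. I did not check separately whether any loose objects had shifted. They look unmoved in the last pictures.
- **Disagreements:** The scene camera placed things about 2–3 mm away from where the other two cameras did. It also put the pin tip about 1–2 mm off over the hole. I relied on the wrist camera, and the pin went in without force.
- **Dummy pins:** The green, pink and turquoise pins were standing at the start and fell over early on. The robot did not touch them.

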